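Clamp a glued sherd with a push-and-turn screw

ROBOT

A 6-joint arm with a two-finger parallel gripper is mounted at the origin on a cart in front of the work surface, level with it; the furniture and walls round the work are solid. World frame = base frame: x ahead of the robot, y to its left, z up, the work surface at z = 0. Lengths are in m, angles in rad, forces in N, time in s.
With the tool pointing down it reaches from about 0.35 to 0.775 m from the base axis. Payload 7.3 kg.
Tool frame: the origin (TCP) lies midway between the tips of the shut fingers; the grasp point (between the pads) lies 19 mm behind it; z points along the fingers, y is the direction in which the jaws open and shut (so a half turn about z gives the same grasp; the last joint's range is limited). The gripper opens to 92 mm and grips with 3 to 60 N. Pads are 19 mm wide; open, the fingers measure 130 mm over their backs; the gripper's body (75 mm by 190 mm) begins 47 mm behind the grasp point.
Start: joints at [-1.462, 0.342, 1.524, -0, 1.275, -0.146], TCP at [0.132, -0.508, 0.227] pointing down, gripper open.
Joint ranges: [-2.53, 2.53], [-0.77, 2.02], [0.04, 2.7], [-1, 4.14], [0.28, 2.66], [-3.11, 3.11]. Speed limits (rad/s): [2.57, 2.57, 3.14, 3.14, 3.14, 3.14].

INTERFACE

Orientations are given as [roll, pitch, yaw] about the fixed x, y, z axes, in that order (R = Rz(yaw) Ry(pitch) Rx(roll)).
In Python, from cell import robot gives the robot as it stands.
- The arm moves only by the tool step_arm, never from a script. Its argument "moves" is a list that holds one entry, the list of rows, each a list of 4 numbers: the shift along the tool's x, y, z in m, then the turn about the tool's z in rad. In form: [[[dx, dy, dz, roll], ...]]. A call has 1 to 8 rows; each row shifts and turns the commanded pose from where the row before left it, along the tool's axes as they then stand; what a row does not reach is not made up. A row lasts 1/12 s, in which the tool goes at most 41.7 mm and 7.16 degrees, less where a joint would pass 70% of its speed; a pose out of reach is approached as far as the arm can. A call with a gripper value outside its range is refused whole. "hand" is the opening, from 0 (shut) to 1 (fully open), set as the call begins (left out, the last holds). The fingers move at their own pace and stop on an object; "force" is the grip in N (left out, the last holds). Time passes only in rows, so rows that do not move let the fingers close. It gives the time, the measured TCP pose, the force and the opening at its end, in the units of the state.
- robot.observe(): the state, without advancing time (a new reading comes with each control period).
- robot.read_camera(name): name is "scene" or "top"; returns a dict with "frame" (420x560x3 uint8, red, green, blue), "fovy" (degrees; the focal length in pixels is half the picture's height over the tangent of half this angle, whatever the lens; pixels are square), "cx", "cy" (the principal point, pixels), "R" (3x3) and "t" (3): a world point X has camera coordinates R X + t. Camera axes: x right, y down, z forward; pixel columns grow to the right and rows downward; lengths in m; the calibration is good to about 2 mm. A picture is of the moment at which its call begins. There is no depth.
- robot.hand_in(): hands the job in, once; it reports no verdict.
The state is a dict: "time": time; "qpos": joint angles; "qvel": joint speeds; "joint_efforts": joint torques, N m; "tool_pos": TCP position; "tool_rot": TCP orientation; "contact_force": force on the tool from outside, world axes, zero at the start; "torque": the same for the moment, N m; "opening": finger opening in m.
Only numpy, scipy, OpenCV 4.12 (cv2) and the standard library are available. Lean on these libraries where they do the work, as an engineer would, in place of code of your own. Each camera call takes 0.05 s, during which the arm holds its last target.

TASK

Take the cross-bit screwdriver from its wooden stand, set it square in the sloping brass screw of the gluing jig and, keeping the screw head pressed in against its spring, turn it clockwise until it stops fully home, so that the rubber pad holds the sherd. Then put the screwdriver back upright in its stand, and leave the sherd lying where it is and the low round pot and the cork block undisturbed.

Things in the scene. Friction and masses are not known exactly. Their poses are not given: they have to be found in the camera images.
- driver: Screwdriver, 125 mm long, about 90 g, loose, hanging upright in the stand. Origin at the centre of the bit's end, z along its axis to the handle. Cross bit: two crossed blades along its x and y, each 14 mm from edge to edge, 3 mm thick, z 0 to 9 mm. Round shaft 11 mm wide, z 9 to 66 mm. Then a round steel guard 34 mm wide, z 66 to 70 mm, and the square handle.
- handle (a point): Middle of the driver's light-wood handle, on its axis, 94 mm from the bit's end; axes as the driver's. Handle 24 x 24 mm, corners rounded, flats square to x and y, free from the guard (z 70 mm) to z 122 mm, with a 3 mm button on top.
- stand: Wooden block 64 x 64 x 72 mm, fixed. Origin at the centre of its underside, z up. A square hole 24 x 24 mm, sides along x and y, goes straight down through its middle; the driver's guard rests on the top face (z 72) with its bit end 6 mm above the table.
- jig: Gluing jig, fixed: wooden wedge 110 x 110 mm, its cork-covered top sloping 30 degrees down to the jig's -x side (towards the robot). Origin at the centre of the underside, z up; the cork's middle is 47 mm above it. A grey arm from the upper end reaches 48 mm over the cork; a boss in it, 28 mm wide, carries the brass screw, square to the cork above its middle.
- slot (a point): Middle of the top face of the brass screw head (mouth of the cross slot). z points out along the screw axis, which leans 30 degrees from vertical to the jig's -x; x and y run along the slots. Head 25 mm wide; slots 4.6 mm wide, 6 mm deep, open-ended, 1.4 mm lead-in. The point sinks as the screw turns in or the head is pressed.
- screw (a joint): Turn of the screw, rad; grows clockwise as seen from above the head; starts between 0.4 and 1.4; hard stop at 3.2 is fully home. The screw sinks 2 mm per rad. Turning takes 0.10 to 0.15 N m while the head is pressed; unpressed, a brake holds it (about 0.6 N m).
- press (a joint): How far the head is pressed in against its spring, m: 0 unpressed, 0.004 bottomed. It starts to move at 7 N along the screw axis and bottoms at 10 N; the brake is off from about 0.0005. It springs out again when released, in any turn of the screw.
- pad: Sprung black rubber pad, 18 mm wide, at the screw's lower end over the cork. Its origin lies on the screw axis, 13.5 mm above the pad's lower face; axes as the slope. It meets the sherd during the last part of the screwing and then presses with about 3 to 10 N.
- sherd: Red-brown potsherd, 52 x 47 x 12 mm, 43 g, loose, lying on the cork below the pad. Origin at the middle of its underside, z square to the cork.
- amber_bottle: Obstacle, fixed: small dark bottle with dropper, 33 mm wide, 102 mm tall, origin at the centre of its underside.
- low_pot: Bystander: low round lidded pot, grey top, 81 mm wide, 34 mm high, origin at the centre of its underside.
- cork_block: Bystander: cork sanding block 50 x 76 x 28 mm, origin at the centre of its underside.
Not all that is in view belongs to the job. There is more than one size of the driver; the job needs the smallest.

How it is judged:
On the way, in this order (a step that is already met when the one before it is completed fails the run):
1. the driver's bit is seated in the cross slot, along the screw axis, and presses the head in (value of joint press above 0.0005 m and distance between driver and slot below 0.008 m and z of driver in the frame of slot below -0.003 m and angle between the z axis of driver and the z axis of slot, either way round below 0.2 rad), for 0.1 s.
2. the screw is fully home, turned with the driver still in the slot (value of joint screw above 3.1 rad and distance between driver and slot below 0.012 m), for 0.1 s.
At the end, for the whole second after the job is handed in: The screw is home (within 0.15 rad of its stop), the pad presses the sherd with more than 2 N, and the driver stands at rest, upright, in its stand's hole, with the guard down on the block (within 6 mm) (value of joint screw above 3.05 rad and contact force between pad and sherd above 2 N and horizontal distance between driver and stand below 0.01 m and height (world z) of driver below 0.012 m and angle between driver's own z axis and vertical below 0.12 rad and linear speed of driver below 0.02 m/s); the robot touches nothing.
It fails at once if the sherd is shifted more than 10 mm (distance of sherd from where it was at the start of the episode above 0.01 m).
It fails at once if a bystander is moved more than 25 mm (distance of any of low_pot, cork_block from where it was at the start of the episode above 0.025 m).
It also fails if it takes over 72 s, if anything falls off the work surface, if the arm or the gripper's body presses on something with over 40 N, if the wrist force passes 120 N, or if a joint passes its speed limit or range.

## Working session

There is one attempt and no reset: what is moved stays moved. The work goes in short steps, Python scripts to look and compute and a tool call to move; the robot and the scene stay as the last step left them, time stands still between calls to the robot, and variables do not carry over. Pictures are saved under pics/ and viewed, and the job is handed in when it is done.

Besides the shell and the picture viewer there is one more tool, called after "Request:" by a JSON object that holds its "fn" and its "kwargs", one argument or row to a line. step_arm: Moves the arm, as the interface text tells. Its arguments: {"type":"object","properties":{"moves":{"type":"array","items":{"type":"array","items":{"type":"array","items":{"type":"number"}}}},"hand":{"type":"number"},"force":{"type":"number"}},"required":["moves"]}

```bash
ls; mkdir -p pics; python3 - <<'E'
from cell import robot
import cv2,numpy as np
s=robot.observe();print({k:np.round(v,4).tolist() for k,v in s.items()})
for n in ("scene","top"):
    c=robot.read_camera(n);cv2.imwrite(f"pics/{n}0.png",c["frame"][:,:,::-1])
    print(n,c["fovy"],c["cx"],c["cy"],np.round(c["R"],4).tolist(),np.round(c["t"],4).tolist(),[k for k in c])
E
```

```text
pics
{'time': 0.0, 'qpos': [-1.462, 0.3427, 1.5251, -0.0, 1.2754, -0.146], 'qvel': [0.0018, 0.0001, 0.0008, -0.0017, 0.0007, -0.0012], 'joint_efforts': [0.0017, -43.1239, -24.4221, 0.072, 0.056, -0.0001], 'tool_pos': [0.1323, -0.5076, 0.226], 'tool_rot': [-3.14, -0.0002, 0.2548], 'contact_force': [0.8676, -0.0562, -0.1287], 'torque': [0.0257, -0.0287, 0.0129], 'opening': 0.0917}
scene 43.44985955071916 274.8697650736411 215.43937758100645 [[-0.8891, -0.4577, -0.0029], [-0.313, 0.6127, -0.7257], [0.3339, -0.6443, -0.688]] [0.481, 0.2467, 0.8473] ['frame', 'fovy', 'cx', 'cy', 'R', 't']
top 42.132783917883536 270.69795970356233 212.58686936263385 [[-0.0234, -0.9993, -0.0294], [-0.9849, 0.0281, -0.171], [0.1717, 0.0249, -0.9848]] [0.0022, 0.5647, 0.864] ['frame', 'fovy', 'cx', 'cy', 'R', 't']
```

View pics/scene0.png

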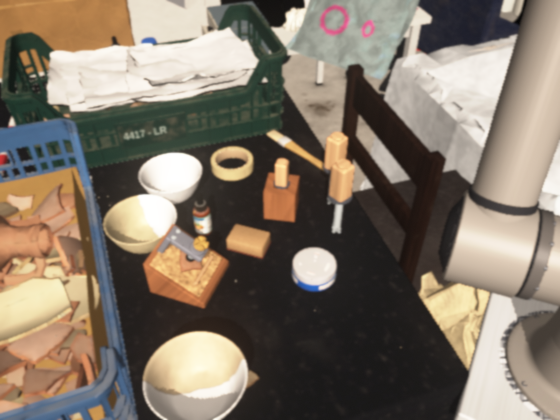

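View pics/top0.png

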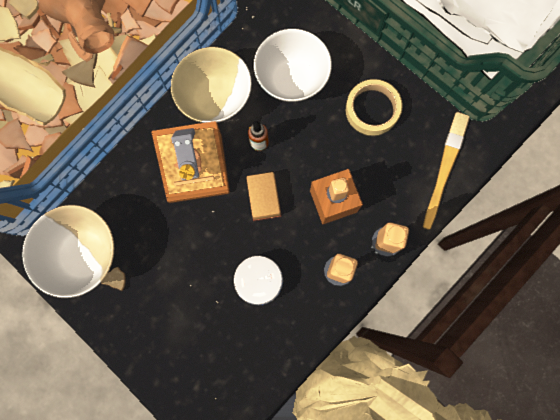

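```bash
python3 - <<'E'
import cv2
t=cv2.imread('pics/top0.png');s=cv2.imread('pics/scene0.png')
cv2.imwrite('pics/a.png',cv2.resize(t[110:215,140:270],None,fx=6,fy=5.7,interpolation=cv2.INTER_CUBIC)[:600])
cv2.imwrite('pics/b.png',cv2.resize(t[150:290,290:420],None,fx=4.2,fy=4.2,interpolation=cv2.INTER_CUBIC))
cv2.imwrite('pics/c.png',cv2.resize(s[220:310,140:270],None,fx=6,fy=6,interpolation=cv2.INTER_CUBIC))
cv2.imwrite('pics/d.png',cv2.resize(s[120:240,250:370],None,fx=5,fy=5,interpolation=cv2.INTER_CUBIC))
E
```

```text
(no output)
```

View pics/a.png

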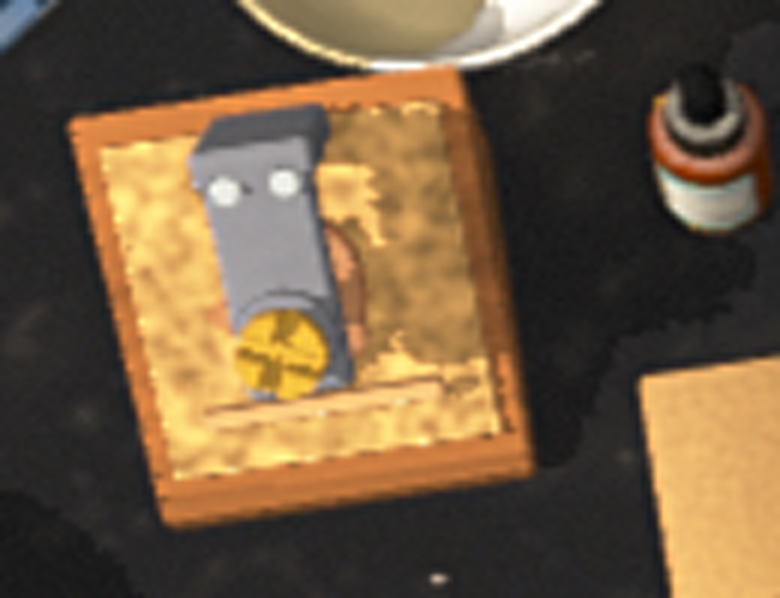

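View pics/b.png

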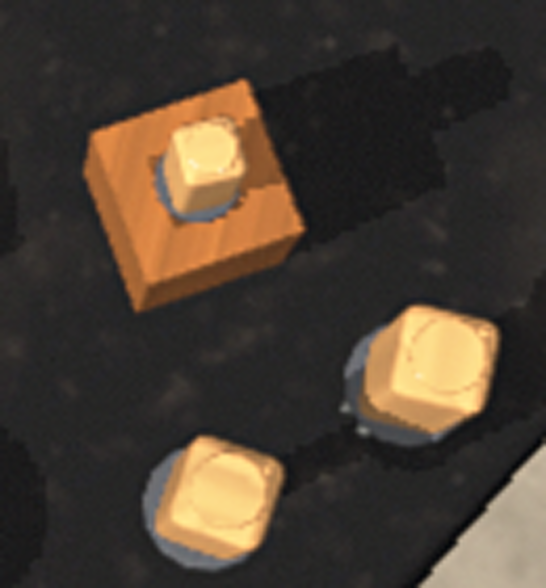

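View pics/c.png

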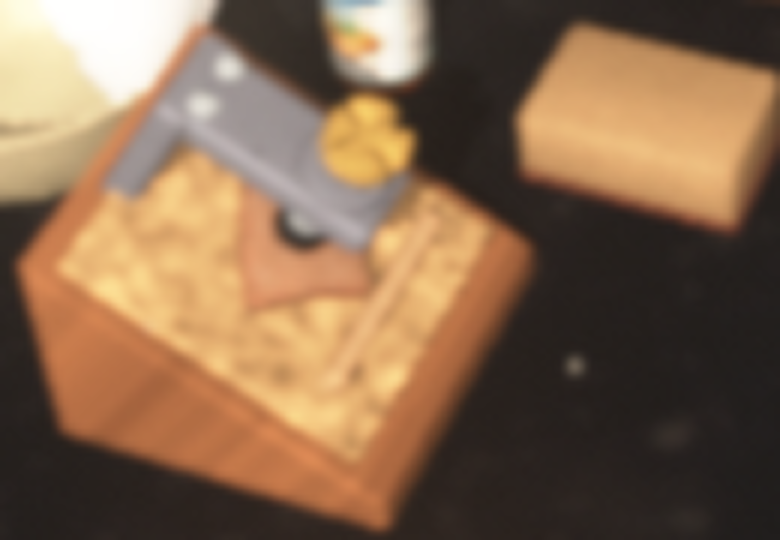

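View pics/d.png

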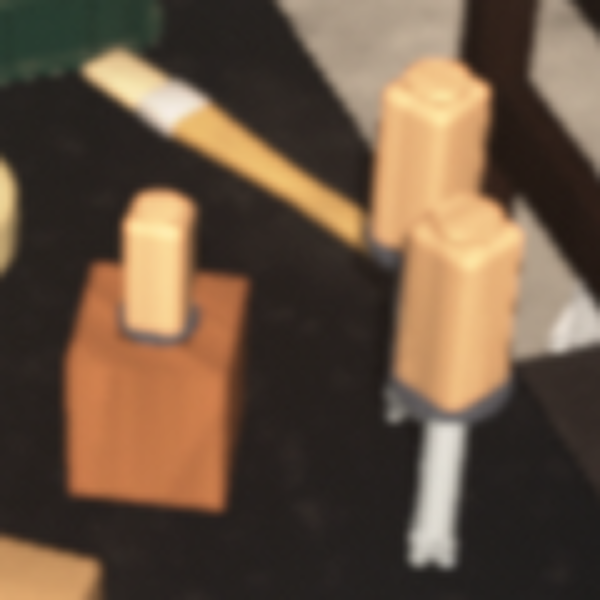

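```bash
cat > h.py <<'E'
import numpy as np, cv2
from scipy.optimize import least_squares
C={"scene":dict(fovy=43.44985955,c=(274.8698,215.4394)),"top":dict(fovy=42.13278392,c=(270.698,212.5869))}
import json,os
def load():
    if not os.path.exists('cal.json'):
        from cell import robot
        d={}
        for n in C:
            c=robot.read_camera(n);d[n]=[c["fovy"],c["cx"],c["cy"],np.array(c["R"]).tolist(),np.array(c["t"]).tolist()]
        json.dump(d,open('cal.json','w'))
    return json.load(open('cal.json'))
D=load()
def proj(n,X):
    f,cx,cy,R,t=D[n];f=210/np.tan(np.radians(f)/2)
    p=np.atleast_2d(X)@np.array(R).T+np.array(t)
    return np.c_[cx+f*p[:,0]/p[:,2],cy+f*p[:,1]/p[:,2]]
def ray(n,uv,z):
    f,cx,cy,R,t=D[n];f=210/np.tan(np.radians(f)/2);R=np.array(R)
    d=R.T@np.array([(uv[0]-cx)/f,(uv[1]-cy)/f,1]);o=-R.T@np.array(t)
    return o+d*(z-o[2])/d[2]
def tri(obs):
    r=least_squares(lambda X:np.concatenate([(proj(n,X)[0]-uv) for n,uv in obs]),[.5,0,.1]);return r.x,r.fun
def Rz(a):return np.array([[np.cos(a),-np.sin(a),0],[np.sin(a),np.cos(a),0],[0,0,1]])
def Ry(a):return np.array([[np.cos(a),0,np.sin(a)],[0,1,0],[-np.sin(a),0,np.cos(a)]])
E
python3 - <<'E'
from h import *
A=lambda u,v:np.array([140+u/6,110+v/5.7]);B=lambda u,v:np.array([290+u/4.2,150+v/4.2])
Cc=lambda u,v:np.array([140+u/6,220+v/6]);Dd=lambda u,v:np.array([250+u/5,120+v/5])
# stand
print("stand/top")
hs=.055*np.tan(np.pi/6)
obs=[("top",A(68,125),[.055,.055,.047+hs]),("top",A(462,68),[.055,-.055,.047+hs]),("top",A(165,528),[-.055,.055,0]),("top",A(535,472),[-.055,-.055,0]),
("scene",Cc(20,265),[.055,.055,.047+hs]),("scene",Cc(65,430),[.055,.055,0]),("scene",Cc(385,530),[-.055,.055,0])]
def fit(obs,x0):
    def f(p):return np.concatenate([proj(n,Rz(p[2])@np.array(X)+[p[0],p[1],0])[0]-uv for n,uv,X in obs])
    r=least_squares(f,x0,loss='soft_l1');return r.x,f(r.x)
for ss in [("top",),("scene",),("top","scene")]:
    x,res=fit([o for o in obs if o[0] in ss],[.55,.1,0]);print("jig",ss,x.round(4),res.round(1))
    jx=x
print("slot tri",tri([("top",A(283,352)),("scene",Cc(375,140))]))
h=.032
obs=[("top",B(88,133),[h,h,.072]),("top",B(247,80),[h,-h,.072]),("top",B(304,230),[-h,-h,.072]),("top",B(137,311),[-h,h,0]),
("scene",Dd(92,263),[h,-h,.072]),("scene",Dd(250,283),[-h,-h,.072]),("scene",Dd(66,350),[h,h,.072]),("scene",Dd(70,493),[h,h,0]),("scene",Dd(227,510),[-h,h,0])]
for ss in [("top",),("scene",),("top","scene")]:
    x,res=fit([o for o in obs if o[0] in ss],[.45,-.2,0.3]);print("stand",ss,x.round(4),res.round(1))
print("handle top", ray("top",B(212,145),.131),tri([("top",B(212,145)),("scene",Dd(162,200))]))
for n,uv,z in [("low_pot",(258,280),.034),("cork",(264,196),.028),("bottle",(257,130),.102),("drv2",(340,266),.16),("drv3",(391,236),.16)]:print(n,ray("top",uv,z).round(3))
E
```

```text
stand/top
jig ('top',) [0.6559 0.1225 0.1098] [-0.  -1.6 -0.6 -0.6  0.5  0.6  0.1  2. ]
jig ('scene',) [0.6541 0.1226 0.1233] [-0.4 -0.9 -0.3  0.2  0.8  0.4]
jig ('top', 'scene') [0.6549 0.1224 0.1181] [-0.2 -0.7 -0.8 -0.2  0.9  1.3  0.3  2.3 -0.7 -1.2 -0.7 -0.2  0.3  0.2]
slot tri (array([0.62283991, 0.1172923 , 0.10506452]), array([ 0.44739059,  1.12295949, -1.25012257, -0.37224051]))
stand ('top',) [ 0.5897 -0.122   0.3124] [ 0.8 -0.1 -0.4 -0.2 -0.1  0.  -0.2  0.4]
stand ('scene',) [ 0.5874 -0.1219  0.3022] [ 0.9 -0.1 -0.3 -0.8  0.3  2.4  0.1 -0.2 -1.  -0. ]
stand ('top', 'scene') [ 0.5889 -0.1222  0.3115] [ 0.9  0.3 -0.3  0.2  0.   0.5 -0.1  0.8  0.1 -0.3 -1.1 -1.2 -0.2  2.2
 -0.3 -0.4 -1.5 -0.4]
handle top [ 0.59068604 -0.12220081  0.131     ] (array([ 0.58914516, -0.12237895,  0.13267891]), array([ 0.26937332,  0.73865873, -0.98324608, -0.22653813]))
low_pot [0.454 0.012 0.034]
cork [ 0.597 -0.001  0.028]
bottle [0.692 0.005 0.102]
drv2 [ 0.464 -0.113  0.16 ]
drv3 [ 0.506 -0.188  0.16 ]
```

Request:
{"fn": "step_arm", "kwargs": {
  "moves": [
    [[0,0,-0.04,0],[0,0,-0.04,0],[0.036,-0.0172,0,0],[0.036,-0.0172,0,0],[0.036,-0.0172,0,0],[0.036,-0.0172,0,0],[0.036,-0.0172,0,0],[0.036,-0.0172,0,0]]
  ],
  "hand": 1
}}

```text
time: 0.87
tool_pos: [0.3164, -0.3522, 0.3067]
tool_rot: [3.141, -0.0, 0.254]
contact_force: [1.8, -1.8, -0.1]
opening: 0.0917
```

Request:
{"fn": "step_arm", "kwargs": {
  "moves": [
    [[0.036,-0.0172,0,0],[0.036,-0.0172,0,0],[0.036,-0.0172,0,0],[0.036,-0.0172,0,0],[0.036,-0.0172,0,0],[0.036,-0.0172,0,0],[0.036,-0.0172,0,0],[0.036,-0.0172,0,0]]
  ]
}}

```text
time: 1.53
tool_pos: [0.5605, -0.1463, 0.3065]
tool_rot: [-3.142, 0.0, 0.255]
contact_force: [1.1, -1.1, 0.3]
opening: 0.0915
```

Request:
{"fn": "step_arm", "kwargs": {
  "moves": [
    [[0.036,-0.0172,0,-0.123],[0,0,0,-0.123],[0,0,0,-0.123],[0,0,0,-0.123],[0,0,0,-0.123],[0,0,0,-0.123],[0,0,0,-0.123],[0,0,0,-0.123]]
  ]
}}

```text
time: 2.2
tool_pos: [0.5898, -0.1222, 0.3063]
tool_rot: [-3.141, 0.0, 1.245]
contact_force: [-0.3, 0.4, 0.2]
opening: 0.0919
```

Request:
{"fn": "step_arm", "kwargs": {
  "moves": [
    [[0,0,0,-0.123],[0,0,0,-0.123],[0,0,0,-0.123],[0,0,0,-0.123],[0,0,0,-0.123],[0,0,0,-0.123],[0,0,0,-0.123],[0,0,0,-0.123]]
  ]
}}

```text
time: 2.87
tool_pos: [0.5898, -0.1222, 0.3064]
tool_rot: [-3.141, -0.001, 2.229]
contact_force: [0.7, -0.1, -0.8]
opening: 0.0917
```

Request:
{"fn": "step_arm", "kwargs": {
  "moves": [
    [[0,0,0,-0.123],[0,0,0,-0.123],[0,0,0,-0.123],[0,0,0,-0.123],[0,0,0,-0.123],[0,0,0,-0.123],[0,0,0,-0.123],[0,0,0,-0.123]]
  ]
}}

```text
time: 3.53
tool_pos: [0.5898, -0.1223, 0.3063]
tool_rot: [3.141, -0.001, -3.07]
contact_force: [-0.1, 0.1, 0.4]
opening: 0.0917
```

```bash
cat > st.py <<'E'
from cell import robot
import numpy as np
s=robot.observe();print({k:np.round(v,4).tolist() for k,v in s.items() if k!='joint_efforts' and k!='qvel'})
E
python3 st.py
```

```text
{'time': 3.5333, 'qpos': [-0.3315, 0.4478, 1.1448, -0.0001, 1.5497, -1.9736], 'tool_pos': [0.5898, -0.1223, 0.3063], 'tool_rot': [3.1414, -0.0007, -3.0704], 'contact_force': [-0.0591, 0.0659, 0.3672], 'torque': [0.1237, -0.1828, -0.0013], 'opening': 0.0917}
```

Request:
{"fn": "step_arm", "kwargs": {
  "moves": [
    [[0,0,0.03,-0.12],[0,0,0.04,-0.12],[0,0,0.04,0],[0,0,0.04,0],[0,0,0.03,0],[0,0,0.025,0],[0,0,0.01,0],[0,0,0.008,0]]
  ]
}}

```text
time: 4.2
tool_pos: [0.5893, -0.1221, 0.0822]
tool_rot: [3.14, -0.002, -2.836]
contact_force: [-0.2, 0.3, 0.7]
opening: 0.0916
```

Request:
{"fn": "step_arm", "kwargs": {
  "moves": [
    [[0,0,0,0],[0,0,0,0],[0,0,0,0],[0,0,0,0],[0,0,0,0],[0,0,0,0]]
  ],
  "hand": 0,
  "force": 25
}}

```text
time: 4.7
tool_pos: [0.5903, -0.1224, 0.0846]
tool_rot: [-3.141, 0.001, -2.836]
contact_force: [0.0, 0.3, -0.8]
opening: 0.0563
```

```bash
python3 st.py; python3 - <<'E'
from cell import robot
import cv2,numpy as np
for n in ("scene","top"):
    c=robot.read_camera(n);cv2.imwrite(f"pics/{n}1.png",c["frame"][:,:,::-1])
E
```

```text
{'time': 4.7, 'qpos': [-0.3315, 0.6192, 1.483, -0.0001, 1.0379, -2.2075], 'tool_pos': [0.5903, -0.1224, 0.0846], 'tool_rot': [-3.1406, 0.0011, -2.8364], 'contact_force': [0.0482, 0.3328, -0.756], 'torque': [0.1918, -0.1159, 0.0439], 'opening': 0.0563}
```

View pics/scene1.png

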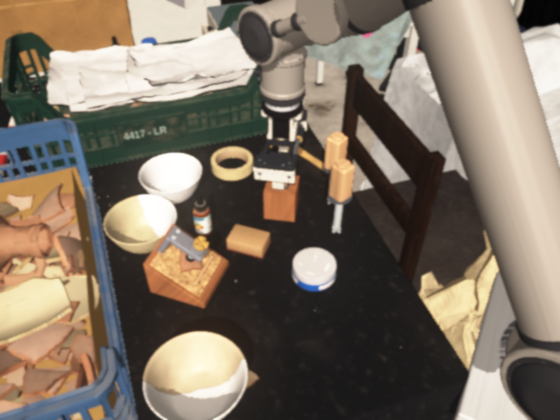

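Request:
{"fn": "step_arm", "kwargs": {
  "moves": [
    [[0,0,0,0],[0,0,0,0],[0,0,0,0],[0,0,0,0],[0,0,0,0],[0,0,0,0],[0,0,0,0]]
  ]
}}

```text
time: 5.38
tool_pos: [0.5899, -0.1223, 0.0837]
tool_rot: [-3.142, -0.0, -2.836]
contact_force: [0.4, 0.3, -1.0]
opening: 0.0247
```

```bash
python3 st.py
```

```text
{'time': 5.3833, 'qpos': [-0.3315, 0.6204, 1.4836, -0.0001, 1.0376, -2.2075], 'tool_pos': [0.5899, -0.1223, 0.0837], 'tool_rot': [-3.1415, -0.0001, -2.8363], 'contact_force': [0.3949, 0.3377, -0.9782], 'torque': [0.0734, -0.1127, 0.0584], 'opening': 0.0247}
```

Request:
{"fn": "step_arm", "kwargs": {
  "moves": [
    [[0,0,-0.02,0],[0,0,-0.04,0],[0,0,-0.04,0],[0,0,-0.04,0],[0,0,-0.04,0],[0,0,-0.04,0],[0,0,-0.04,0],[0,0,-0.04,0]]
  ],
  "force": 40
}}

```text
time: 6.05
tool_pos: [0.5893, -0.122, 0.3857]
tool_rot: [-3.142, -0.0, -2.836]
contact_force: [1.9, -0.5, -1.3]
opening: 0.0241
```

Request:
{"fn": "step_arm", "kwargs": {
  "moves": [
    [[-0.012,0.038,0,0],[-0.012,0.038,0,0],[-0.012,0.038,0,0],[-0.012,0.038,0,0],[-0.012,0.038,0,0],[-0.012,0.038,0,0],[-0.012,0.038,0,0]]
  ]
}}

```text
time: 6.63
tool_pos: [0.5896, 0.1586, 0.3836]
tool_rot: [-3.142, -0.0, -2.837]
contact_force: [-0.1, -0.2, -1.1]
opening: 0.0244
```

```bash
python3 st.py; python3 - <<'E'
from cell import robot
import cv2,numpy as np
for n in ("scene","top"):
    c=robot.read_camera(n);cv2.imwrite(f"pics/{n}2.png",c["frame"][:,:,::-1])
E
```

```text
{'time': 6.6333, 'qpos': [0.1373, 0.4589, 0.9248, -0.0001, 1.7583, -1.7385], 'tool_pos': [0.5896, 0.1586, 0.3836], 'tool_rot': [-3.1416, -0.0004, -2.8365], 'contact_force': [-0.1363, -0.1981, -1.0862], 'torque': [0.1579, -0.1514, -0.0008], 'opening': 0.0244}
```

View pics/scene2.png

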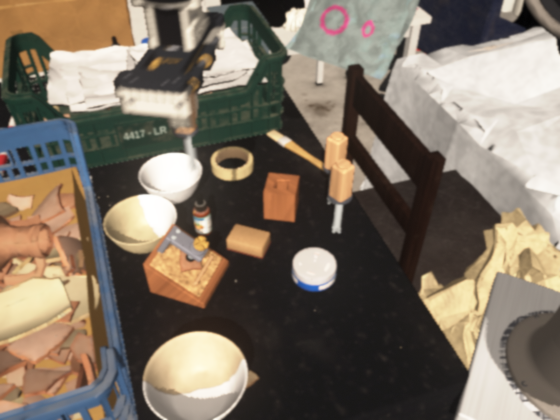

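Request:
{"fn": "step_arm", "kwargs": {
  "moves": [
    [[-0.0295,-0.0056,0,0],[-0.0295,-0.0056,0,0],[-0.0295,-0.0056,0,0],[-0.0295,-0.0056,0,0],[-0.0295,-0.0056,0,0]]
  ]
}}

```text
time: 7.15
tool_pos: [0.7244, 0.1715, 0.3826]
tool_rot: [-3.141, 0.001, -2.837]
contact_force: [1.8, 0.3, 0.0]
opening: 0.0246
```

```bash
python3 st.py
```

```text
{'time': 7.15, 'qpos': [0.1296, 0.8835, 0.1436, -0.0, 2.1137, -1.7457], 'tool_pos': [0.7244, 0.1715, 0.3826], 'tool_rot': [-3.1414, 0.0008, -2.8371], 'contact_force': [1.755, 0.267, 0.019], 'torque': [0.1003, -0.2369, -0.0097], 'opening': 0.0246}
```

Request:
{"fn": "step_arm", "kwargs": {
  "moves": [
    [[-0.0197,-0.0037,0,0],[-0.0197,-0.0037,0,0],[-0.0197,-0.0037,0,0],[0,0,0,0]]
  ]
}}

```text
time: 7.48
tool_pos: [0.7529, 0.1713, 0.3631]
tool_rot: [-3.139, 0.032, -2.837]
contact_force: [-0.5, -0.5, -1.4]
opening: 0.0244
```

```bash
python3 st.py
```

```text
{'time': 7.4833, 'qpos': [0.1234, 0.9589, 0.037, 0.0034, 2.1141, -1.7499], 'tool_pos': [0.7529, 0.1713, 0.3631], 'tool_rot': [-3.1388, 0.0315, -2.8373], 'contact_force': [-0.5239, -0.524, -1.3777], 'torque': [0.0979, -0.1285, -0.0549], 'opening': 0.0244}
```

Request:
{"fn": "step_arm", "kwargs": {
  "moves": [
    [[0.0197,0.0037,0,0],[0.0197,0.0037,0,0],[0.0197,0.0037,0,0],[0,0,0,0]]
  ]
}}

```text
time: 7.82
tool_pos: [0.6956, 0.1658, 0.3668]
tool_rot: [-3.139, 0.03, -2.836]
contact_force: [0.6, -0.2, -0.8]
opening: 0.0242
```

```bash
python3 st.py
```

```text
{'time': 7.8167, 'qpos': [0.1255, 0.7001, 0.5522, 0.0032, 1.8591, -1.7502], 'tool_pos': [0.6956, 0.1658, 0.3668], 'tool_rot': [-3.1391, 0.0303, -2.8357], 'contact_force': [0.5574, -0.1596, -0.7927], 'torque': [0.0894, -0.0925, -0.015], 'opening': 0.0242}
```

```bash
cat > arm.py <<'E'
import numpy as np
from scipy.optimize import least_squares
Q=np.array([[-1.462,.3427,1.5251,1.2754,.1323,-.5076,.226],[-.3315,.4478,1.1448,1.5497,.5898,-.1223,.3063],[-.3315,.6204,1.4836,1.0376,.5899,-.1223,.0837],
[.1373,.4589,.9248,1.7583,.5896,.1586,.3836],[.1296,.8835,.1436,2.1137,.7244,.1715,.3826],[.1234,.9589,.037,2.1141,.7529,.1713,.3631],[.1255,.7001,.5522,1.8591,.6956,.1658,.3668]])
def fk(p,q1,q2,q3,q5):
    L1,L2,L3,z0,lat,r0,d=p
    a=q2+q3;s=a+q5
    r=r0+L1*np.sin(q2)+L2*np.sin(a)+L3*np.sin(s)+d*np.cos(a)
    z=z0+L1*np.cos(q2)+L2*np.cos(a)+L3*np.cos(s)-d*np.sin(a)
    return r*np.cos(q1)-lat*np.sin(q1),r*np.sin(q1)+lat*np.cos(q1),z
def f(p):return np.concatenate([np.array(fk(p,*q[:4]))-q[4:] for q in Q])
R=least_squares(f,[.4,.4,.2,.15,.07,0,0]);P=R.x
if __name__=="__main__":
    print(P.round(4),np.abs(f(P)).max())
    for q2 in(-.7,-.4,0.,.2):
        print(q2,np.round(fk(P,0,q2,.48-q2,2.66),3))
    for s in(2.62,):
      for q2 in (.5,.7,.9):
        for q3 in(1,1.5,1.9):print(q2,q3,(s-q2-q3),np.round(fk(P,0,q2,q3,s-q2-q3),3))
E
python3 arm.py
```

```text
[0.5062 0.3796 0.3178 0.2226 0.0767 0.     0.0465] 0.0007588368358404651
-0.7 [-0.109  0.077  0.607]
-0.4 [0.02  0.077 0.686]
0.0 [0.217 0.077 0.726]
0.2 [0.318 0.077 0.716]
0.5 1 1.12 [0.783 0.077 0.372]
0.5 1.5 0.6200000000000001 [0.727 0.077 0.191]
0.5 1.9 0.2200000000000002 [0.623 0.077 0.08 ]
0.7 1 0.9200000000000002 [0.855 0.077 0.239]
0.7 1.5 0.42000000000000015 [0.764 0.077 0.073]
0.7 1.9 0.02000000000000024 [ 0.64   0.077 -0.015]
0.9 1 0.7200000000000002 [0.899 0.077 0.095]
0.9 1.5 0.2200000000000002 [ 0.777  0.077 -0.05 ]
0.9 1.9 -0.17999999999999972 [ 0.638  0.077 -0.112]
```

Request:
{"fn": "step_arm", "kwargs": {
  "moves": [
    [[0.019,0.0035,-0.036,0],[0.019,0.0035,-0.036,0],[0.019,0.0035,-0.036,0],[0.019,0.0035,-0.036,0],[0,0,0,0]]
  ]
}}

```text
time: 8.23
tool_pos: [0.6156, 0.1552, 0.5192]
tool_rot: [-3.135, 0.053, -2.836]
contact_force: [-0.6, 0.3, 0.1]
opening: 0.0245
```

```bash
cat > tf.py <<'E'
import sys
from cell import robot
import numpy as np
from scipy.spatial.transform import Rotation as Ro
s=robot.observe();R=Ro.from_euler('xyz',s['tool_rot']).as_matrix()
print({k:np.round(s[k],4).tolist() for k in('time','qpos','tool_pos','tool_rot','contact_force','torque')})
z=R[:,2];print('toolz tilt',np.arccos(-z[2]).round(4),'az',np.arctan2(z[1],z[0]).round(3))
if len(sys.argv)>1:
    v=np.array([float(a) for a in sys.argv[1:4]]);print('tool shift',(R.T@v).round(4))
E
python3 tf.py .036 .0043 .016
```

```text
{'time': 8.2333, 'qpos': [0.1249, 0.596, 0.3178, 0.0036, 2.1743, -1.7495], 'tool_pos': [0.6156, 0.1552, 0.5192], 'tool_rot': [-3.1349, 0.0531, -2.8357], 'contact_force': [-0.5789, 0.3022, 0.0716], 'torque': [0.0916, -0.0888, 0.0188]}
toolz tilt 0.0536 az 0.18
tool shift [-0.0364 -0.0068 -0.014 ]
```

Request:
{"fn": "step_arm", "kwargs": {
  "moves": [
    [[-0.036,-0.0068,-0.014,0],[-0.036,-0.0068,-0.014,0],[-0.036,-0.0068,-0.014,0],[-0.036,-0.0068,-0.014,0],[0,0,0,0]]
  ]
}}

```text
time: 8.65
tool_pos: [0.6792, 0.1534, 0.4964]
tool_rot: [-3.134, 0.098, -2.837]
contact_force: [-1.4, 0.3, -0.6]
opening: 0.0248
```

```bash
python3 tf.py .036 .0043 .016
```

```text
{'time': 8.65, 'qpos': [0.1069, 0.774, 0.0361, 0.0145, 2.2342, -1.7586], 'tool_pos': [0.6792, 0.1534, 0.4964], 'tool_rot': [-3.1337, 0.0976, -2.837], 'contact_force': [-1.4222, 0.3098, -0.5812], 'torque': [0.0872, -0.0341, -0.0265]}
toolz tilt 0.0979 az 0.224
tool shift [-0.037  -0.0068 -0.0124]
```

```bash
python3 tf.py .037 -.003 .012
```

```text
{'time': 8.65, 'qpos': [0.1069, 0.774, 0.0361, 0.0145, 2.2342, -1.7586], 'tool_pos': [0.6792, 0.1534, 0.4964], 'tool_rot': [-3.1337, 0.0976, -2.837], 'contact_force': [-1.4222, 0.3098, -0.5812], 'torque': [0.0872, -0.0341, -0.0265]}
toolz tilt 0.0979 az 0.224
tool shift [-0.0354 -0.014  -0.0085]
```

Request:
{"fn": "step_arm", "kwargs": {
  "moves": [
    [[-0.035,-0.014,-0.0085,0],[-0.035,-0.014,-0.0085,0],[-0.035,-0.014,-0.0085,0],[-0.035,-0.014,-0.0085,0],[-0.035,-0.014,-0.0085,0],[0,0,0,0]]
  ]
}}

```text
time: 9.15
tool_pos: [0.7483, 0.1165, 0.4687]
tool_rot: [-3.12, 0.203, -2.837]
contact_force: [-0.5, -0.4, -0.9]
opening: 0.0241
```

```bash
python3 tf.py .037 .0043 .012
```

```text
{'time': 9.15, 'qpos': [0.0399, 0.8226, 0.0361, 0.0367, 2.0811, -1.8126], 'tool_pos': [0.7483, 0.1165, 0.4687], 'tool_rot': [-3.12, 0.2029, -2.8365], 'contact_force': [-0.4523, -0.3822, -0.8924], 'torque': [0.1118, 0.0694, -0.0372]}
toolz tilt 0.2041 az 0.198
tool shift [-0.0383 -0.0071 -0.0042]
```

```bash
python3 tf.py .035 -.011 .016
```

```text
{'time': 9.15, 'qpos': [0.0399, 0.8226, 0.0361, 0.0367, 2.0811, -1.8126], 'tool_pos': [0.7483, 0.1165, 0.4687], 'tool_rot': [-3.12, 0.2029, -2.8365], 'contact_force': [-0.4523, -0.3822, -0.8924], 'torque': [0.1118, 0.0694, -0.0372]}
toolz tilt 0.2041 az 0.198
tool shift [-0.0327 -0.0212 -0.0092]
```

Request:
{"fn": "step_arm", "kwargs": {
  "moves": [
    [[-0.033,-0.021,-0.0085,0],[-0.033,-0.021,-0.0075,0],[-0.033,-0.021,-0.0065,0],[-0.033,-0.021,-0.0055,0],[-0.033,-0.021,-0.0045,0],[-0.033,-0.021,-0.004,0]]
  ]
}}

```text
time: 9.65
tool_pos: [0.8195, 0.0431, 0.4522]
tool_rot: [-3.09, 0.338, -2.829]
contact_force: [0.2, -0.3, -1.4]
opening: 0.0241
```

```bash
python3 tf.py .037 .0043 .012
```

```text
{'time': 9.65, 'qpos': [-0.0704, 0.8629, 0.036, 0.0808, 1.9081, -1.9053], 'tool_pos': [0.8195, 0.0431, 0.4522], 'tool_rot': [-3.0902, 0.3381, -2.829], 'contact_force': [0.2259, -0.349, -1.3601], 'torque': [0.0998, 0.1094, -0.0045]}
toolz tilt 0.3418 az 0.159
tool shift [-0.0384 -0.0072  0.0012]
```

```bash
python3 tf.py .032 -.017 .017
```

```text
{'time': 9.65, 'qpos': [-0.0704, 0.8629, 0.036, 0.0808, 1.9081, -1.9053], 'tool_pos': [0.8195, 0.0431, 0.4522], 'tool_rot': [-3.0902, 0.3381, -2.829], 'contact_force': [0.2259, -0.349, -1.3601], 'torque': [0.0998, 0.1094, -0.0045]}
toolz tilt 0.3418 az 0.159
tool shift [-0.0294 -0.0264 -0.0063]
```

Request:
{"fn": "step_arm", "kwargs": {
  "moves": [
    [[-0.029,-0.026,-0.006,0],[-0.029,-0.026,-0.005,0],[-0.029,-0.026,-0.004,0],[-0.029,-0.026,-0.003,0],[-0.029,-0.026,-0.002,0],[-0.029,-0.026,-0.001,0]]
  ]
}}

```text
time: 10.15
tool_pos: [0.8723, -0.0526, 0.4491]
tool_rot: [-3.042, 0.47, -2.819]
contact_force: [0.5, 0.3, -1.6]
opening: 0.0249
```

```bash
python3 tf.py .032 -.017 .017
```

```text
{'time': 10.15, 'qpos': [-0.1986, 0.8916, 0.0361, 0.1414, 1.7514, -2.0102], 'tool_pos': [0.8723, -0.0526, 0.4491], 'tool_rot': [-3.0423, 0.4702, -2.8188], 'contact_force': [0.504, 0.2888, -1.573], 'torque': [0.0766, 0.2423, -0.0104]}
toolz tilt 0.4798 az 0.106
tool shift [-0.0299 -0.0265 -0.0012]
```

```bash
python3 tf.py .037 -.006 .013
```

```text
{'time': 10.15, 'qpos': [-0.1986, 0.8916, 0.0361, 0.1414, 1.7514, -2.0102], 'tool_pos': [0.8723, -0.0526, 0.4491], 'tool_rot': [-3.0423, 0.4702, -2.8188], 'contact_force': [0.504, 0.2888, -1.573], 'torque': [0.0766, 0.2423, -0.0104]}
toolz tilt 0.4798 az 0.106
tool shift [-0.0355 -0.017   0.0052]
```

Request:
{"fn": "step_arm", "kwargs": {
  "moves": [
    [[-0.035,-0.017,0.005,0],[-0.035,-0.017,0.005,0],[0,0,0,0]]
  ]
}}

```text
time: 10.4
tool_pos: [0.8963, -0.0605, 0.44]
tool_rot: [-3.023, 0.515, -2.815]
contact_force: [-0.0, -0.0, -2.3]
opening: 0.0245
```

```bash
python3 tf.py -.032 -.017 .017
```

```text
{'time': 10.4, 'qpos': [-0.2045, 0.9139, 0.0364, 0.1472, 1.6818, -2.0165], 'tool_pos': [0.8963, -0.0605, 0.44], 'tool_rot': [-3.023, 0.5148, -2.8146], 'contact_force': [-0.0358, -0.0188, -2.3074], 'torque': [0.0647, 0.3138, -0.0012]}
toolz tilt 0.5271 az 0.09
tool shift [ 0.0228 -0.0096 -0.0315]
```

```bash
python3 - <<'E'
from h import *
yaw=.118
Rs=Rz(yaw)@Ry(-np.pi/6)  # z leans to -x
print(Rs[:,2])
j=np.array([.655,.1225,.047]);slot=j+Rs[:,2]*.067
print(slot, proj("top",slot),proj("scene",slot))
out=[]
for n,ofs in (("top",(187.2,171.8)),("scene",(202.5,243.3))):
    im=cv2.imread(f'pics/{n}0.png')
    d=np.array(ofs)-proj(n,slot)[0];print(n,d)
    N=360;S=.02
    g=np.linspace(-S,S,N)
    # image: up = slot x (jig +x dir), left = slot y
    U,V=np.meshgrid(-g,-g)  # cols-> -y.. 
    X=slot+V[...,None]*Rs[:,0]+U[...,None]*Rs[:,1]
    p=proj(n,X.reshape(-1,3)).reshape(N,N,2).astype(np.float32)+d.astype(np.float32)
    o=cv2.remap(im,p[...,0],p[...,1],cv2.INTER_CUBIC);out.append(o)
cv2.imwrite('pics/slot.png',np.hstack(out))
E
```

```text
[-0.49652304 -0.05886318  0.8660254 ]
[0.62173296 0.11855617 0.1050237 ] [[186.82858971 173.58151084]] [[201.39203423 243.66527599]]
top [ 0.37141029 -1.78151084]
scene [ 1.10796577 -0.36527599]
```

View pics/slot.png

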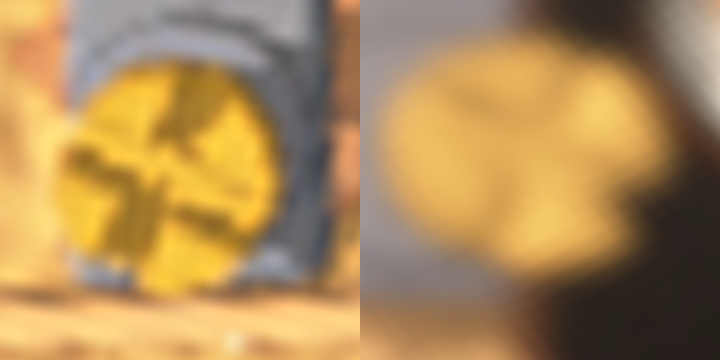

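```bash
cat > plan.py <<'E'
import sys
from h import *
from cell import robot
from scipy.spatial.transform import Rotation as Ro
yaw=.118;Rs=Rz(yaw)@Ry(-np.pi/6)
slot=np.array([.6222,.1193,.105]); slotang=-.46
def go(off,L=.0777,slot=slot,show=True):
    s=robot.observe();R=Ro.from_euler('xyz',s['tool_rot']).as_matrix();p=np.array(s['tool_pos'])
    T=slot-R[:,2]*(L+off)   # keep tool orientation: bit end on axis line of the tool
    # target bit end = slot + off along slot axis
    T=slot+Rs[:,2]*off-R[:,2]*L
    xl=Rs.T@R[:,0];a=np.arctan2(xl[1],xl[0]);da=(slotang-a+np.pi/4)%(np.pi/2)-np.pi/4
    print('t',s['time'],'q',np.round(s['qpos'],3),'tcp',p.round(4),'F',np.round(s['contact_force'],1),'tau',np.round(s['torque'],2))
    print('tool x ang in slot',a.round(3),'slot-rot needed(ccw)',da.round(3),'=> roll',(-da).round(3), 'axis err',np.arccos(-R[:,2]@Rs[:,2]).round(3))
    b=p+R[:,2]*L;print('bit in slot frame',(Rs.T@(b-slot)).round(4))
    print('target',T.round(4),'world d',(T-p).round(4),'tool d',(R.T@(T-p)).round(4))
    return s,R,T
if __name__=="__main__":go(float(sys.argv[1]))
E
python3 plan.py .05
python3 - <<'E'
from arm import *
for x,y,z in((.583,.117,.172),(.60,.117,.21)):
    r=np.sqrt(x*x+y*y-P[4]**2)
    S=least_squares(lambda q:[*(np.array([fk((*P[:4],0,*P[5:]),0,q[0],q[1],2.62-q[0]-q[1])[i] for i in(0,2)])-[r,z])],[.4,1.8]);print(S.x,2.62-sum(S.x),S.cost)
E
```

```text
t 10.4 q [-0.204  0.914  0.036  0.147  1.682 -2.016] tcp [ 0.8963 -0.0605  0.44  ] F [-0.  -0.  -2.3] tau [ 0.06  0.31 -0.  ]
tool x ang in slot -2.96 slot-rot needed(ccw) -0.642 => roll 0.642 axis err 0.015
bit in slot frame [ 0.3851 -0.2119  0.0869]
target [0.5584 0.1129 0.2155] world d [-0.3378  0.1734 -0.2245] tool d [0.3406 0.2785 0.0326]
[0.29997407 1.89171772] 0.42830820998696906 4.36994208958128e-21
[0.27642707 1.7983986 ] 0.5451743299695457 1.2810809977496172e-20
```

Request:
{"fn": "step_arm", "kwargs": {
  "moves": [
    [[0.015,0.012,0.0015,0],[0.028,0.023,0.0027,0],[0.028,0.023,0.0027,0],[0.028,0.023,0.0027,0],[0.028,0.023,0.0027,0],[0.028,0.023,0.0027,0],[0.028,0.023,0.0027,0],[0.028,0.023,0.0027,0]]
  ]
}}

```text
time: 11.07
tool_pos: [0.717, 0.0356, 0.3242]
tool_rot: [-3.023, 0.519, -2.813]
contact_force: [0.4, -0.5, -1.1]
opening: 0.0239
```

Request:
{"fn": "step_arm", "kwargs": {
  "moves": [
    [[0.028,0.023,0.0027,0],[0.028,0.023,0.0027,0],[0.028,0.023,0.0027,0],[0.028,0.023,0.0027,0],[0,0,0,0]]
  ]
}}

```text
time: 11.48
tool_pos: [0.5992, 0.0946, 0.2435]
tool_rot: [-3.03, 0.504, -2.813]
contact_force: [-0.1, 0.8, -1.7]
opening: 0.0242
```

```bash
python3 plan.py .05
```

```text
t 11.4833 q [ 0.006  0.229  1.756  0.077  0.644 -1.914] tcp [0.5992 0.0946 0.2435] F [-0.1  0.8 -1.7] tau [ 0.13  0.34 -0.02]
tool x ang in slot -2.958 slot-rot needed(ccw) -0.644 => roll 0.644 axis err 0.012
bit in slot frame [ 0.0463 -0.0225  0.0551]
target [0.5593 0.1125 0.2159] world d [-0.0399  0.0179 -0.0276] tool d [0.0414 0.0306 0.0053]
```

Request:
{"fn": "step_arm", "kwargs": {
  "moves": [
    [[0.0104,0.0077,0.0013,0.08],[0.0104,0.0077,0.0013,0],[0.0104,0.0077,0.0013,0],[0.0104,0.0077,0.0013,0],[0,0,0,0.11],[0,0,0,0.11],[0,0,0,0.11],[0,0,0,0.11]]
  ]
}}

```text
time: 12.15
tool_pos: [0.5695, 0.1133, 0.2233]
tool_rot: [2.958, 0.501, 2.866]
contact_force: [0.4, -1.4, -1.2]
opening: 0.0239
```

Request:
{"fn": "step_arm", "kwargs": {
  "moves": [
    [[0,0,0,0.11],[0,0,0,0]]
  ]
}}

```text
time: 12.32
tool_pos: [0.5695, 0.1133, 0.2231]
tool_rot: [2.901, 0.478, 2.746]
contact_force: [-0.1, -1.3, -1.0]
opening: 0.0243
```

```bash
python3 plan.py .02;  python3 - <<'E'
from cell import robot
import cv2,numpy as np
for n in ("scene","top"):
    c=robot.read_camera(n);cv2.imwrite(f"pics/{n}3.png",c["frame"][:,:,::-1])
s=cv2.imread('pics/scene3.png');cv2.imwrite('pics/c3.png',cv2.resize(s[160:310,120:280],None,fx=4,fy=4,interpolation=cv2.INTER_CUBIC))
s=cv2.imread('pics/top3.png');cv2.imwrite('pics/t3.png',cv2.resize(s[90:230,120:280],None,fx=4,fy=4,interpolation=cv2.INTER_CUBIC))
E
```

```text
t 12.3167 q [ 0.053  0.203  1.863  0.04   0.546 -1.21 ] tcp [0.5695 0.1133 0.2231] F [-0.1 -1.3 -1. ] tau [0.03 0.22 0.02]
tool x ang in slot 2.69 slot-rot needed(ccw) -0.008 => roll 0.008 axis err 0.014
bit in slot frame [ 0.0137 -0.0007  0.0511]
target [0.5731 0.1144 0.1893] world d [ 0.0036  0.0012 -0.0338] tool d [ 0.013  -0.0051  0.031 ]
```

View pics/c3.png

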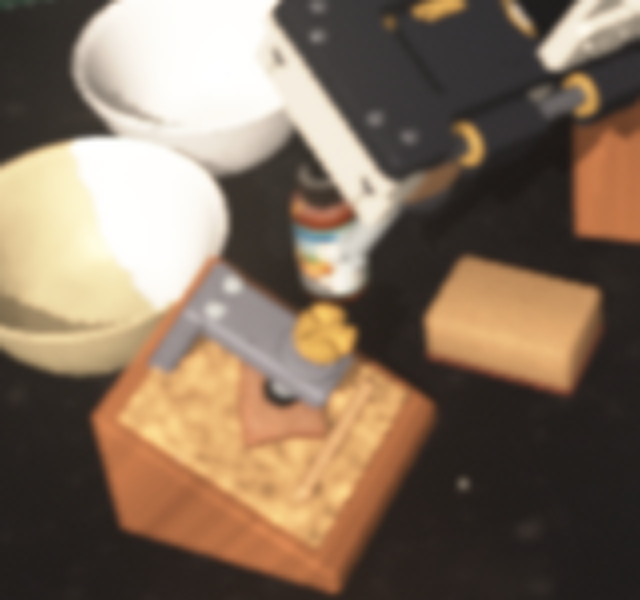

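View pics/t3.png

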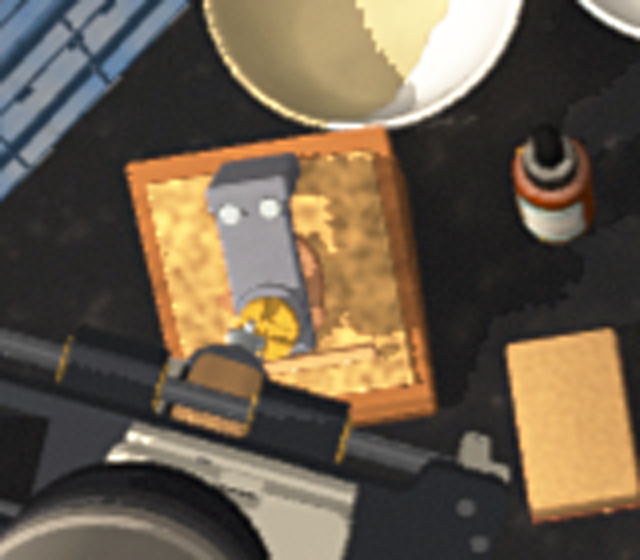

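```bash
python3 - <<'E'
from plan import *
s,R,T=go(.02)
b=np.array(s['tool_pos'])+R[:,2]*.0777
for L in(.0777,.06):
  b=np.array(s['tool_pos'])+R[:,2]*L
  for n,o in(("top",(120,90)),("scene",(120,160))):print(L,n,((proj(n,b)[0]-o)*4).round(1))
for n,o in(("top",(120,90)),("scene",(120,160))):print('slot',n,((proj(n,slot)[0]-o)*4).round(1))
for n,(u,v,w,h) in (("top",(160,150,50,40)),("scene",(180,210,50,45))):
    im=cv2.imread(f'pics/{n}3.png')[v:v+h,u:u+w]
    cv2.imwrite(f'pics/z{n}.png',cv2.resize(im,None,fx=12,fy=12,interpolation=cv2.INTER_CUBIC))
E
```

```text
t 12.4167 q [ 0.053  0.203  1.864  0.04   0.545 -1.217] tcp [0.5692 0.1131 0.2224] F [ 0.9 -0.7 -0.6] tau [-0.02  0.23 -0.04]
tool x ang in slot 2.697 slot-rot needed(ccw) -0.016 => roll 0.016 axis err 0.014
bit in slot frame [ 0.0129 -0.0008  0.0506]
target [0.5732 0.1144 0.1894] world d [ 0.004   0.0013 -0.033 ] tool d [ 0.0124 -0.0046  0.0306]
0.0777 top [247.5 336.7]
0.0777 scene [343.3 258.6]
0.06 top [241.8 350.2]
0.06 scene [359.5 237.5]
slot top [265.5 333.3]
slot scene [323.7 335.5]
```

View pics/ztop.png

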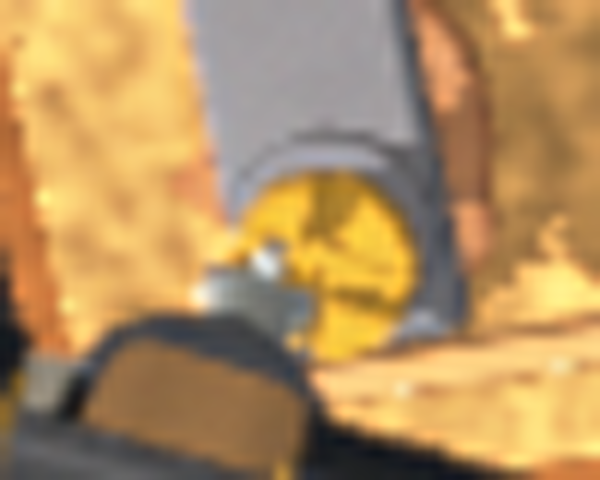

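View pics/zscene.png

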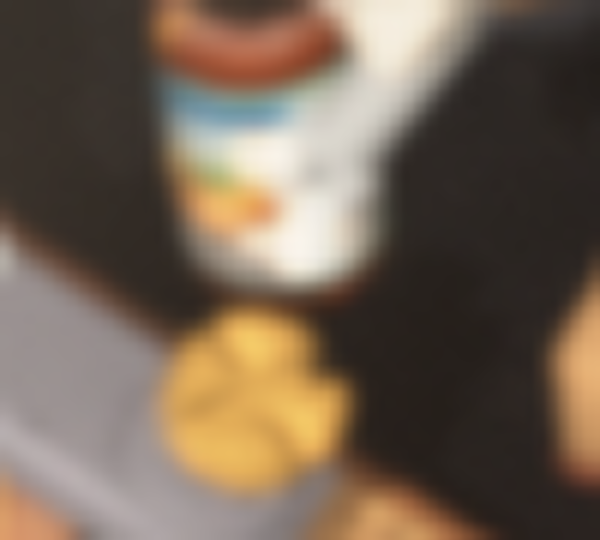

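```bash
python3 - <<'E'
from h import *
x,f=tri([("top",(187.25,172.0)),("scene",(201.8,243.2))]);print(x,f)
yaw=.118;Rs=Rz(yaw)@Ry(-np.pi/6);print(Rs.T@(x-np.array([.655,.1225,.047])))
# constrained to the axis
r=least_squares(lambda L:np.r_[proj("top",np.array([.655,.1225,.047])+Rs[:,2]*L[0])[0]-(187.25,172),proj("scene",np.array([.655,.1225,.047])+Rs[:,2]*L[0])[0]-(201.8,243.2)],[.067]);print(r.x,r.fun)
E
```

```text
[0.62317422 0.11744831 0.10502007] [ 0.27236356  0.6834427  -0.76076623 -0.22670212]
[ 0.00112473 -0.00126983  0.06634645]
[0.066464] [-0.3880063   1.4902178  -0.52168983  0.61181705]
```

```bash
sed -i 's/slot=np.array(\[.6222,.1193,.105\])/slot=np.array([.6230,.1178,.105])/' plan.py; python3 plan.py .012
```

```text
t 12.4167 q [ 0.053  0.203  1.864  0.04   0.545 -1.217] tcp [0.5692 0.1131 0.2224] F [ 0.9 -0.7 -0.6] tau [-0.02  0.23 -0.04]
tool x ang in slot 2.697 slot-rot needed(ccw) -0.016 => roll 0.016 axis err 0.014
bit in slot frame [0.0124 0.0008 0.051 ]
target [0.578  0.1134 0.1824] world d [ 0.0088  0.0003 -0.0399] tool d [ 0.0113 -0.0057  0.0389]
```

Request:
{"fn": "step_arm", "kwargs": {
  "moves": [
    [[0.0028,-0.0014,0.0097,0.008],[0.0028,-0.0014,0.0097,0.008],[0.0028,-0.0014,0.0097,0],[0.0028,-0.0014,0.0097,0],[0,0,0,0],[0,0,0,0]]
  ]
}}

```text
time: 12.92
tool_pos: [0.5773, 0.1135, 0.181]
tool_rot: [2.898, 0.472, 2.735]
contact_force: [-0.2, 0.2, -1.1]
opening: 0.0243
```

```bash
cat > snap.py <<'E'
import sys
from plan import *
k=sys.argv[1]
s,R,T=go(float(sys.argv[2]))
ims=[]
b=np.array(s['tool_pos'])+R[:,2]*.0777
for n,(u,v,w,h) in (("top",(165,150,45,45)),("scene",(180,210,45,45))):
    c=robot.read_camera(n)["frame"][:,:,::-1].copy();cv2.imwrite(f'pics/{n}{k}.png',c)
    print(n,'bit pred',((proj(n,b)[0]-(u,v))*8.8).round(0),'slot',((proj(n,slot)[0]-(u,v))*8.8).round(0))
    ims.append(cv2.resize(c[v:v+h,u:u+w],None,fx=8.8,fy=8.8,interpolation=cv2.INTER_CUBIC))
cv2.imwrite(f'pics/z{k}.png',np.hstack(ims))
E
python3 snap.py 4 0
```

```text
t 12.9167 q [ 0.053  0.274  1.902  0.049  0.439 -1.21 ] tcp [0.5773 0.1135 0.181 ] F [-0.2  0.2 -1.1] tau [ 0.07  0.25 -0.04]
tool x ang in slot 2.68 slot-rot needed(ccw) 0.002 => roll -0.002 axis err 0.013
bit in slot frame [-0.0015  0.0002  0.0111]
target [0.5841 0.1141 0.1722] world d [ 0.0068  0.0006 -0.0088] tool d [-0.0014  0.0006  0.0111]
top bit pred [191. 226.] slot [196. 201.]
scene bit pred [212. 270.] slot [185. 292.]
```

View pics/z4.png

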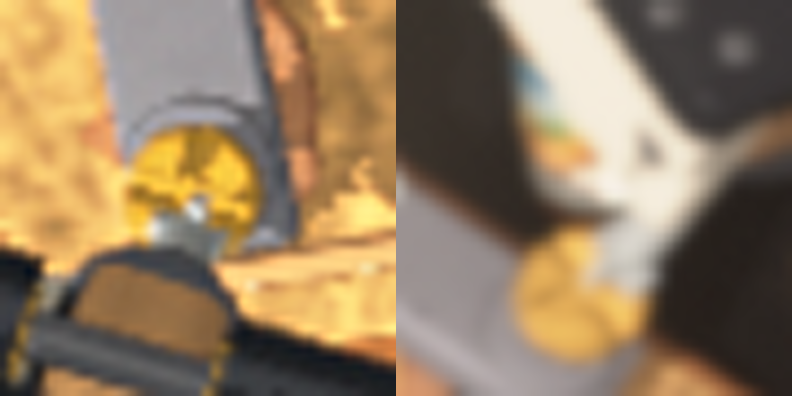

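Request:
{"fn": "step_arm", "kwargs": {
  "moves": [
    [[-0.001,0.0004,0.002,0],[-0.001,0.0004,0.002,0],[0,0,0.002,0],[0,0,0.002,0],[0,0,0.002,0],[0,0,0.002,0],[0,0,0,0]]
  ]
}}

```text
time: 13.6
tool_pos: [0.5852, 0.1142, 0.1712]
tool_rot: [2.897, 0.472, 2.733]
contact_force: [1.2, 1.0, -1.6]
opening: 0.0242
```

```bash
python3 snap.py 5 0
```

```text
t 13.6 q [ 0.053  0.301  1.896  0.051  0.418 -1.209] tcp [0.5852 0.1142 0.1712] F [ 1.2  1.  -1.6] tau [0.22 0.13 0.15]
tool x ang in slot 2.678 slot-rot needed(ccw) 0.004 => roll -0.004 axis err 0.013
bit in slot frame [ 0.0004 -0.0001 -0.0014]
target [0.5841 0.1141 0.1722] world d [-0.0011 -0.      0.001 ] tool d [ 0.0004 -0.0001 -0.0014]
top bit pred [197. 196.] slot [196. 201.]
scene bit pred [181. 293.] slot [185. 292.]
```

View pics/z5.png

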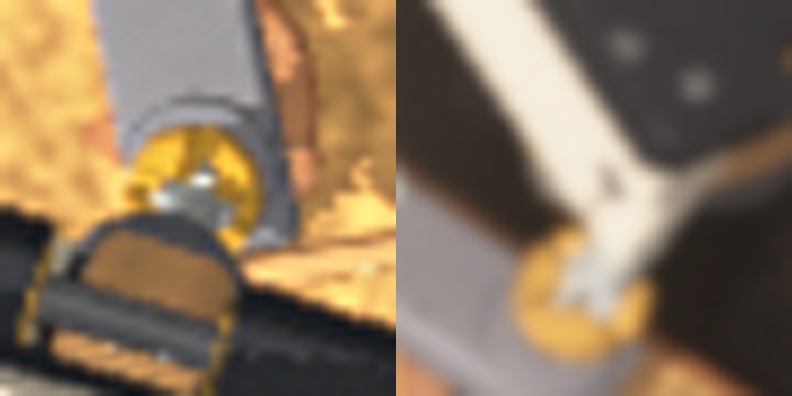

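Request:
{"fn": "step_arm", "kwargs": {
  "moves": [
    [[0,0,0.0015,0],[0,0,0.0015,0],[0,0,0,0]]
  ]
}}

```text
time: 13.95
tool_pos: [0.5866, 0.1143, 0.1692]
tool_rot: [2.897, 0.472, 2.733]
contact_force: [-3.5, 0.8, 5.6]
opening: 0.0243
```

```bash
python3 plan.py 0
```

```text
t 13.95 q [ 0.053  0.306  1.895  0.051  0.413 -1.209] tcp [0.5866 0.1143 0.1692] F [-3.5  0.8  5.6] tau [0.23 0.28 0.17]
tool x ang in slot 2.678 slot-rot needed(ccw) 0.004 => roll -0.004 axis err 0.013
bit in slot frame [ 0.0007 -0.0001 -0.0038]
target [0.584  0.1141 0.1721] world d [-0.0025 -0.0002  0.0029] tool d [ 0.0007 -0.0002 -0.0038]
```

Request:
{"fn": "step_arm", "kwargs": {
  "moves": [
    [[0,0,0.0015,0],[0,0,0.0015,0],[0,0,0,0]]
  ]
}}

```text
time: 14.2
tool_pos: [0.588, 0.1144, 0.1668]
tool_rot: [2.897, 0.472, 2.733]
contact_force: [-5.8, -0.5, 7.4]
opening: 0.0244
```

```bash
python3 snap.py 6 0
```

```text
t 14.2 q [ 0.053  0.312  1.895  0.052  0.407 -1.21 ] tcp [0.588  0.1144 0.1668] F [-5.8 -0.5  7.4] tau [0.29 0.37 0.15]
tool x ang in slot 2.678 slot-rot needed(ccw) 0.004 => roll -0.004 axis err 0.013
bit in slot frame [ 0.0008 -0.0002 -0.0066]
target [0.584  0.1141 0.1721] world d [-0.004  -0.0003  0.0053] tool d [ 0.0007 -0.0003 -0.0066]
top bit pred [200. 187.] slot [196. 201.]
scene bit pred [170. 305.] slot [185. 292.]
```

View pics/z6.png

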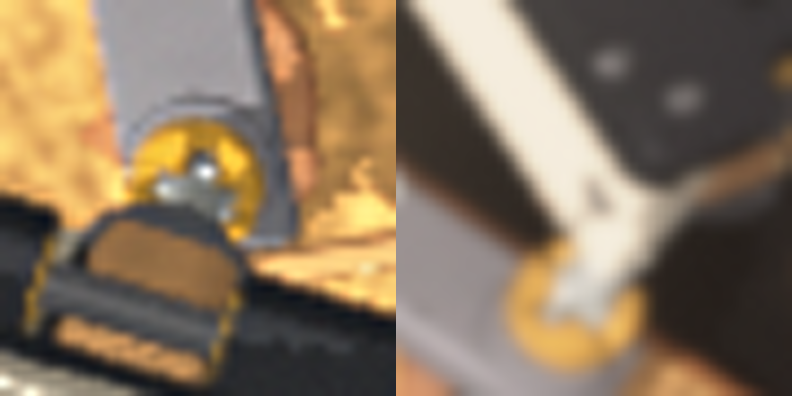

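Request:
{"fn": "step_arm", "kwargs": {
  "moves": [
    [[0,0,0,0.05],[0,0,0,0.05],[0,0,0,0.05],[0,0,0,0.05],[0,0,0,0.05],[0,0,0,0.05],[0,0,0,0]]
  ]
}}

```text
time: 14.88
tool_pos: [0.5882, 0.1146, 0.1672]
tool_rot: [2.764, 0.379, 2.417]
contact_force: [-4.6, 1.1, 7.3]
opening: 0.0245
```

```bash
cat >> plan.py <<'E'
    s=robot.observe();print('axis F',(np.array(s['contact_force'])@Rs[:,2]).round(2),'axis tau',(np.array(s['torque'])@Rs[:,2]).round(3),'open',np.round(s['opening'],4))
E
python3 plan.py 0;python3 snap.py 7 0
```

```text
File "plan.py", line 19
    s=robot.observe();print('axis F',(np.array(s['contact_force'])@Rs[:,2]).round(2),'axis tau',(np.array(s['torque'])@Rs[:,2]).round(3),'open',np.round(s['opening'],4))
IndentationError: unexpected indent
Traceback (most recent call last):
  File "snap.py", line 2, in <module>
    from plan import *
  File "plan.py", line 19
    s=robot.observe();print('axis F',(np.array(s['contact_force'])@Rs[:,2]).round(2),'axis tau',(np.array(s['torque'])@Rs[:,2]).round(3),'open',np.round(s['opening'],4))
IndentationError: unexpected indent
```

```bash
sed -i 's/^if __name__=="__main__":go(float(sys.argv\[1\]))/if __name__=="__main__":\n    go(float(sys.argv[1]))/' plan.py
python3 plan.py 0;python3 snap.py 7 0
```

```text
t 14.8833 q [ 0.054  0.312  1.895  0.052  0.407 -0.907] tcp [0.5882 0.1146 0.1672] F [-4.6  1.1  7.3] tau [0.44 0.28 0.39]
tool x ang in slot 2.375 slot-rot needed(ccw) 0.306 => roll -0.306 axis err 0.013
bit in slot frame [ 0.0012  0.     -0.0063]
target [0.584  0.1141 0.1721] world d [-0.0042 -0.0005  0.0049] tool d [ 0.0008 -0.0009 -0.0063]
axis F 8.52 axis tau 0.101 open 0.0245
t 14.8833 q [ 0.054  0.312  1.895  0.052  0.407 -0.907] tcp [0.5882 0.1146 0.1672] F [-4.6  1.1  7.3] tau [0.44 0.28 0.39]
tool x ang in slot 2.375 slot-rot needed(ccw) 0.306 => roll -0.306 axis err 0.013
bit in slot frame [ 0.0012  0.     -0.0063]
target [0.584  0.1141 0.1721] world d [-0.0042 -0.0005  0.0049] tool d [ 0.0008 -0.0009 -0.0063]
top bit pred [198. 185.] slot [196. 201.]
scene bit pred [168. 304.] slot [185. 292.]
```

View pics/z7.png

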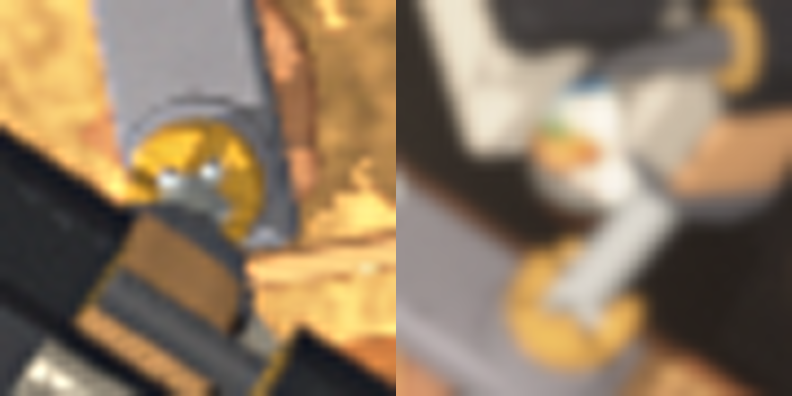

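```bash
python3 - <<'E'
import cv2,numpy as np
o=[]
for k in '67':
    c=cv2.imread(f'pics/top{k}.png')[158:182,174:200];o.append(cv2.resize(c,None,fx=15,fy=15,interpolation=cv2.INTER_LANCZOS4))
cv2.imwrite('pics/cmp.png',np.hstack(o))
E
```

```text
(no output)
```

View pics/cmp.png

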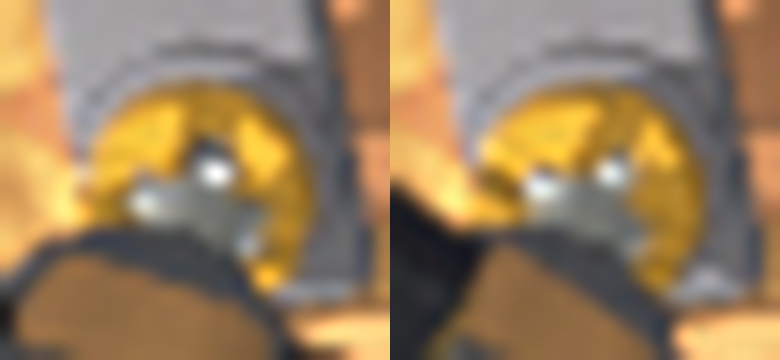

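Request:
{"fn": "step_arm", "kwargs": {
  "moves": [
    [[0,0,0.001,0.08],[0,0,0.0005,0.09],[0,0,0.0002,0.09],[0,0,0.0002,0.09],[0,0,0.0002,0.09],[0,0,0.0002,0.09],[0,0,0.0002,0.09],[0,0,0.0002,0.09]]
  ]
}}

```text
time: 15.65
tool_pos: [0.5896, 0.1149, 0.1653]
tool_rot: [2.615, 0.057, 1.763]
contact_force: [-7.5, 1.8, 10.0]
opening: 0.0241
```

```bash
python3 plan.py 0
```

```text
t 15.65 q [ 0.054  0.317  1.894  0.052  0.402 -0.196] tcp [0.5896 0.1149 0.1653] F [-7.5  1.8 10. ] tau [0.68 0.4  0.54]
tool x ang in slot 1.663 slot-rot needed(ccw) -0.553 => roll 0.553 axis err 0.013
bit in slot frame [ 0.0016  0.0002 -0.0087]
target [0.5839 0.1141 0.1721] world d [-0.0057 -0.0008  0.0067] tool d [-0.0001 -0.0016 -0.0087]
axis F 12.22 axis tau 0.101 open 0.0241
```

Request:
{"fn": "step_arm", "kwargs": {
  "moves": [
    [[0,0,0.0001,0.09],[0,0,0.0002,0.09],[0,0,0.0002,0.09],[0,0,0.0002,0.09],[0,0,0.0002,0.09],[0,0,0.0002,0.09],[0,0,0.0002,0.09],[0,0,0.0002,0.09]]
  ]
}}

```text
time: 16.32
tool_pos: [0.5906, 0.115, 0.1643]
tool_rot: [2.693, -0.293, 1.125]
contact_force: [-6.9, 2.7, 10.8]
opening: 0.0241
```

```bash
python3 plan.py 0; python3 snap.py 8 0
```

```text
t 16.3167 q [0.054 0.32  1.893 0.053 0.399 0.524] tcp [0.5906 0.115  0.1643] F [-6.9  2.7 10.8] tau [0.55 0.33 0.38]
tool x ang in slot 0.943 slot-rot needed(ccw) 0.167 => roll -0.167 axis err 0.013
bit in slot frame [ 0.002   0.0001 -0.0101]
target [0.5839 0.1141 0.172 ] world d [-0.0067 -0.0009  0.0077] tool d [-0.0013 -0.0014 -0.0101]
axis F 12.62 axis tau 0.035 open 0.0241
t 16.3167 q [0.054 0.32  1.893 0.053 0.399 0.524] tcp [0.5906 0.115  0.1643] F [-6.9  2.7 10.8] tau [0.55 0.33 0.38]
tool x ang in slot 0.943 slot-rot needed(ccw) 0.167 => roll -0.167 axis err 0.013
bit in slot frame [ 0.002   0.0001 -0.0101]
target [0.5839 0.1141 0.172 ] world d [-0.0067 -0.0009  0.0077] tool d [-0.0013 -0.0014 -0.0101]
top bit pred [199. 176.] slot [196. 201.]
scene bit pred [158. 311.] slot [185. 292.]
```

View pics/z8.png

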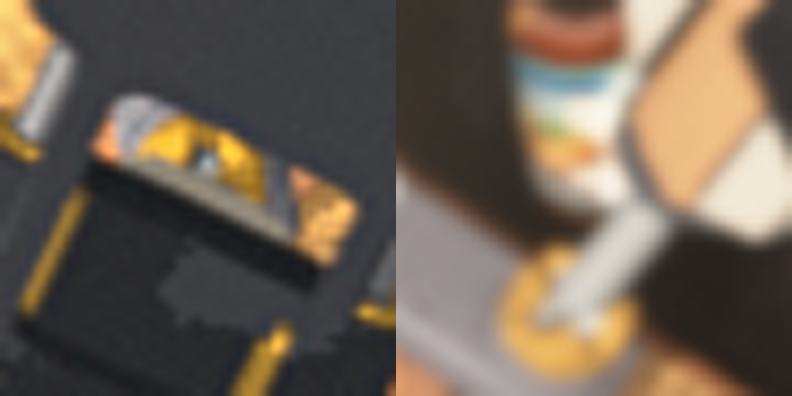

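Request:
{"fn": "step_arm", "kwargs": {
  "moves": [
    [[0,0,0.0002,0.09],[0,0,0.0002,0.09],[0,0,0.0002,0.09],[0,0,0.0002,0.09],[0,0,0.0002,0.09],[0,0,0.0002,0.09],[0,0,0.0002,0.09],[0,0,0.0002,0.09]]
  ]
}}

```text
time: 17.08
tool_pos: [0.5915, 0.115, 0.1632]
tool_rot: [3.001, -0.513, 0.375]
contact_force: [-8.0, 1.4, 11.9]
opening: 0.0241
```

```bash
python3 plan.py 0
```

```text
t 17.0833 q [0.054 0.323 1.893 0.053 0.396 1.243] tcp [0.5915 0.115  0.1632] F [-8.   1.4 11.9] tau [0.38 0.4  0.35]
tool x ang in slot 0.224 slot-rot needed(ccw) -0.684 => roll 0.684 axis err 0.014
bit in slot frame [ 0.0022  0.     -0.0115]
target [0.5839 0.1141 0.172 ] world d [-0.0076 -0.0009  0.0088] tool d [-0.0021 -0.0003 -0.0115]
axis F 14.18 axis tau 0.089 open 0.0241
```

Request:
{"fn": "step_arm", "kwargs": {
  "moves": [
    [[0,0,0.0001,0.06],[0,0,0.0001,0.06],[0,0,0.0001,0.06],[0,0,0,0]]
  ]
}}

```text
time: 17.42
tool_pos: [0.5917, 0.115, 0.1629]
tool_rot: [3.103, -0.529, 0.17]
contact_force: [-7.1, 1.7, 12.2]
opening: 0.024
```

```bash
python3 plan.py 0
```

```text
t 17.4167 q [0.054 0.324 1.893 0.053 0.395 1.422] tcp [0.5917 0.115  0.1629] F [-7.1  1.7 12.2] tau [0.36 0.38 0.3 ]
tool x ang in slot 0.045 slot-rot needed(ccw) -0.505 => roll 0.505 axis err 0.014
bit in slot frame [ 0.0023 -0.0001 -0.0118]
target [0.5839 0.1141 0.172 ] world d [-0.0079 -0.0008  0.0091] tool d [-0.0022 -0.     -0.0118]
axis F 13.99 axis tau 0.059 open 0.024
```

Request:
{"fn": "step_arm", "kwargs": {
  "moves": [
    [[0,0,0.0001,0.05],[0,0,0.0001,0.05],[0,0,0,0.05],[0,0,0,0]]
  ]
}}

```text
time: 17.75
tool_pos: [0.5918, 0.1149, 0.1627]
tool_rot: [-3.092, -0.529, -0.003]
contact_force: [-5.3, 0.9, 10.6]
opening: 0.0238
```

```bash
python3 plan.py 0
```

```text
t 17.75 q [0.054 0.324 1.893 0.053 0.395 1.572] tcp [0.5918 0.1149 0.1627] F [-5.3  0.9 10.6] tau [0.26 0.36 0.27]
tool x ang in slot -0.105 slot-rot needed(ccw) -0.355 => roll 0.355 axis err 0.014
bit in slot frame [ 0.0023 -0.0002 -0.0121]
target [0.5839 0.1141 0.172 ] world d [-0.008  -0.0008  0.0093] tool d [-0.0022  0.0002 -0.0121]
axis F 11.79 axis tau 0.081 open 0.0238
```

Request:
{"fn": "step_arm", "kwargs": {
  "moves": [
    [[0,0,0.0002,0.05],[0,0,0.0002,0.05],[0,0,0,0]]
  ]
}}

```text
time: 18.0
tool_pos: [0.5921, 0.1149, 0.1626]
tool_rot: [-3.035, -0.521, -0.118]
contact_force: [-7.6, 0.1, 12.9]
opening: 0.0241
```

```bash
python3 plan.py 0|tail -1; sed -i 's/^$//' plan.py
```

```text
axis F 14.96 axis tau 0.119 open 0.0241
```

Request:
{"fn": "step_arm", "kwargs": {
  "moves": [
    [[0,0,0.0002,0.05],[0,0,0,0.05],[0,0,0,0]]
  ]
}}

```text
time: 18.25
tool_pos: [0.5922, 0.1148, 0.1626]
tool_rot: [-2.979, -0.508, -0.232]
contact_force: [-8.4, 0.3, 13.4]
opening: 0.0235
```

```bash
python3 plan.py 0
```

```text
t 18.25 q [0.054 0.325 1.892 0.052 0.394 1.771] tcp [0.5922 0.1148 0.1626] F [-8.4  0.3 13.4] tau [0.02 0.41 0.38]
tool x ang in slot -0.304 slot-rot needed(ccw) -0.156 => roll 0.156 axis err 0.014
bit in slot frame [ 0.0026 -0.0003 -0.0124]
target [0.5838 0.1141 0.172 ] world d [-0.0084 -0.0007  0.0094] tool d [-0.0024  0.0006 -0.0124]
axis F 15.81 axis tau 0.291 open 0.0235
```

Request:
{"fn": "step_arm", "kwargs": {
  "moves": [
    [[0,0,0,0.04],[0,0,0,0.04],[0,0,0,0]]
  ]
}}

```text
time: 18.5
tool_pos: [0.5922, 0.1147, 0.1626]
tool_rot: [-2.937, -0.494, -0.32]
contact_force: [-7.9, -1.0, 12.9]
opening: 0.0239
```

```bash
python3 plan.py 0; python3 snap.py 9 0
```

```text
t 18.5 q [0.054 0.325 1.892 0.052 0.394 1.85 ] tcp [0.5922 0.1147 0.1626] F [-7.9 -1.  12.9] tau [-0.11  0.39  0.45]
tool x ang in slot -0.383 slot-rot needed(ccw) -0.077 => roll 0.077 axis err 0.015
bit in slot frame [ 0.0026 -0.0004 -0.0124]
target [0.5838 0.1141 0.172 ] world d [-0.0084 -0.0006  0.0094] tool d [-0.0024  0.0007 -0.0124]
axis F 15.14 axis tau 0.42 open 0.0239
t 18.5 q [0.054 0.325 1.892 0.052 0.394 1.85 ] tcp [0.5922 0.1147 0.1626] F [-7.9 -1.  12.9] tau [-0.11  0.39  0.45]
tool x ang in slot -0.383 slot-rot needed(ccw) -0.077 => roll 0.077 axis err 0.015
bit in slot frame [ 0.0026 -0.0004 -0.0124]
target [0.5838 0.1141 0.172 ] world d [-0.0084 -0.0006  0.0094] tool d [-0.0024  0.0007 -0.0124]
top bit pred [202. 169.] slot [196. 201.]
scene bit pred [152. 312.] slot [185. 292.]
```

View pics/z9.png

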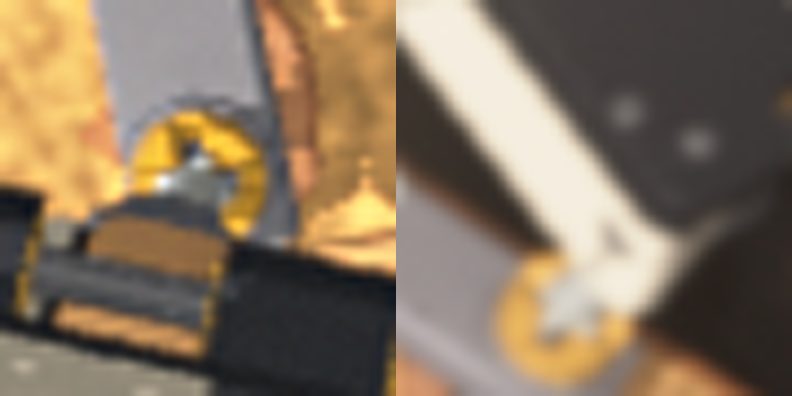

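Request:
{"fn": "step_arm", "kwargs": {
  "moves": [
    [[0,0,0,-0.05],[0,0,0,-0.05],[0,0,0,-0.05],[0,0,0,0]]
  ]
}}

```text
time: 18.93
tool_pos: [0.5922, 0.1148, 0.1626]
tool_rot: [-3.021, -0.519, -0.147]
contact_force: [-8.6, 0.2, 13.0]
opening: 0.0236
```

```bash
python3 plan.py 0|tail -1
```

```text
axis F 15.53 axis tau 0.009 open 0.0236
```

Request:
{"fn": "step_arm", "kwargs": {
  "moves": [
    [[0,0,-0.004,0],[0,0,-0.006,0],[0,0,-0.008,0],[0,0,-0.012,0],[0,0,-0.02,0],[0,0,-0.03,0],[0,0,0,0]]
  ]
}}

```text
time: 19.52
tool_pos: [0.551, 0.1109, 0.2336]
tool_rot: [-3.019, -0.519, -0.15]
contact_force: [1.4, 0.0, -1.0]
opening: 0.0241
```

```bash
python3 snap.py 10 0; python3 tf.py
```

```text
t 19.5167 q [0.05  0.156 1.891 0.042 0.564 1.709] tcp [0.551  0.1109 0.2336] F [ 1.4  0.  -1. ] tau [-0.01  0.35  0.01]
tool x ang in slot -0.232 slot-rot needed(ccw) -0.228 => roll 0.228 axis err 0.015
bit in slot frame [0.0024 0.0007 0.0699]
target [0.5838 0.1141 0.172 ] world d [ 0.0327  0.0032 -0.0617] tool d [-0.0029  0.0005  0.0698]
top bit pred [149. 301.] slot [196. 201.]
scene bit pred [311. 109.] slot [185. 292.]
{'time': 19.6167, 'qpos': [0.0494, 0.1612, 1.893, 0.0418, 0.5598, 1.7086], 'tool_pos': [0.5512, 0.1108, 0.2302], 'tool_rot': [-3.0197, -0.5155, -0.15], 'contact_force': [1.7901, 0.1336, -2.1388], 'torque': [0.0222, 0.42, 0.0085]}
toolz tilt 0.5285 az 0.093
```

View pics/z10.png

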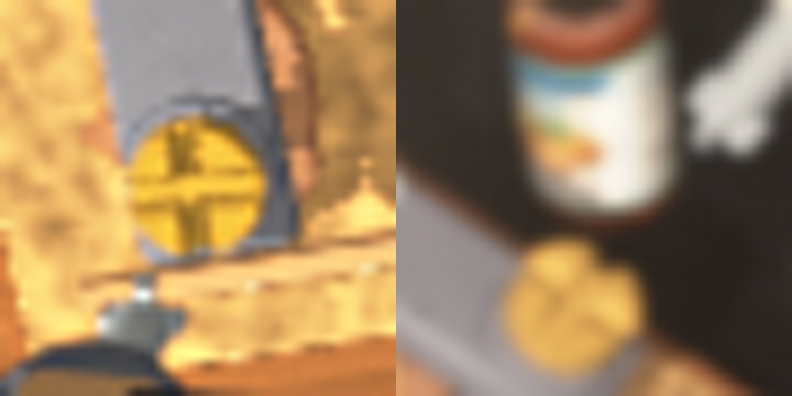

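View pics/scene10.png

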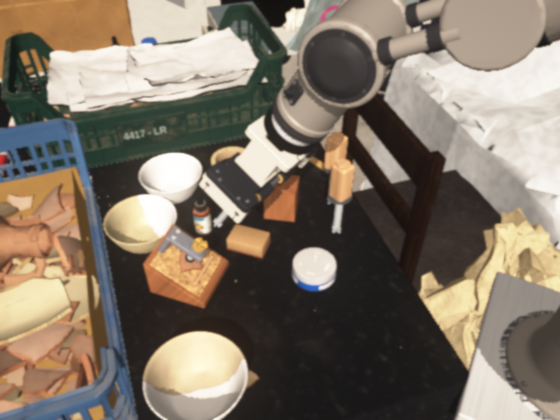

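```bash
python3 - <<'E'
from h import *
yaw=.118
Rs=Rz(yaw)@Ry(-np.pi/6)
slot=np.array([.655,.1225,.047])+Rs[:,2]*.061
out=[]
n="top";ofs=(165+198/8.8,150+184/8.8)
im=cv2.imread(f'pics/{n}10.png');d=np.array(ofs)-proj(n,slot)[0];print(d)
N=480;S=.02;g=np.linspace(-S,S,N);U,V=np.meshgrid(-g,-g)
X=slot+V[...,None]*Rs[:,0]+U[...,None]*Rs[:,1]
p=proj(n,X.reshape(-1,3)).reshape(N,N,2).astype(np.float32)+d.astype(np.float32)
cv2.imwrite('pics/slot2.png',cv2.remap(im,p[...,0],p[...,1],cv2.INTER_CUBIC))
E
```

```text
[ 0.2996741  -1.65646551]
```

View pics/slot2.png

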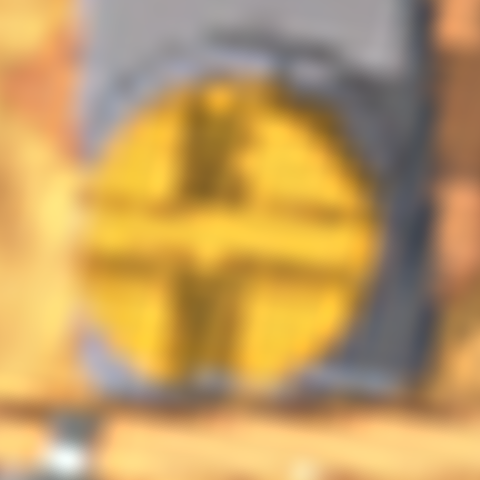

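```bash
python3 - <<'E'
from h import *
# crop b origin(290,150) 4.2 ; crop d origin (250,120) 5
B=lambda u,v:np.array([290+u/4.2,150+v/4.2]);Dd=lambda u,v:np.array([250+u/5,120+v/5])
print(tri([("top",B(232,490)),("scene",Dd(468,220))]))
print(tri([("top",B(455,350)),("scene",Dd(438,82))]))
print('bit',ray("scene",Dd(432,560),0))
E
```

```text
(array([ 0.46203389, -0.11961143,  0.16932424]), array([ 0.13518878,  0.4141948 , -0.55563211, -0.08594359]))
(array([ 0.50725252, -0.19806635,  0.16720392]), array([ 0.28142787,  0.84427006, -1.19816203, -0.20172286]))
bit [ 4.58426624e-01 -1.13421700e-01 -1.11022302e-16]
```

```bash
cat > stand.py <<'E'
import sys
from h import *
from cell import robot
from scipy.spatial.transform import Rotation as Ro
st=np.array([.589,-.1222,0.])
def go(tip_u,tip_z,L=.0777):
    s=robot.observe();R=Ro.from_euler('xyz',s['tool_rot']).as_matrix();p=np.array(s['tool_pos']);tz=R[:,2]
    az=np.arctan2(tz[1],tz[0]);u=np.array([np.cos(az),np.sin(az),0])
    # roll that makes tool y horizontal
    a=np.arctan2(R[2,1],R[2,0]); # y_z' = -sin(r)*x_z+cos(r)*y_z=0 -> tan r = y_z/x_z
    r=np.arctan(R[2,1]/R[2,0])
    T=st+u*tip_u+[0,0,tip_z]-tz*L
    print('t',s['time'],'q',np.round(s['qpos'],3),'tcp',p.round(4),'tilt',np.arccos(-tz[2]).round(3),'az',az.round(3),'roll',r.round(3),'F',np.round(s['contact_force'],1),'open',np.round(s['opening'],4))
    print('tip',(p+tz*L).round(4),'tip rel u',((p+tz*L-st)@u).round(4));
    print('world d',(T-p).round(4),'tool d',(R.T@(T-p)).round(4))
    return s,R,T,u
if __name__=="__main__":go(float(sys.argv[1]),float(sys.argv[2]))
E
python3 stand.py .004 .16
```

```text
t 19.6167 q [0.049 0.161 1.893 0.042 0.56  1.709] tcp [0.5512 0.1108 0.2302] tilt 0.528 az 0.093 roll -0.211 F [ 1.8  0.1 -2.1] open 0.0237
tip [0.5902 0.1145 0.1631] tip rel u 0.0233
world d [ 0.0028 -0.2363 -0.0031] tool d [ 0.0316  0.2341 -0.007 ]
```

Request:
{"fn": "step_arm", "kwargs": {
  "moves": [
    [[0,0,-0.01,-0.1],[0,0,-0.01,-0.111],[0,0,0,0]]
  ]
}}

```text
time: 19.87
tool_pos: [0.5411, 0.1099, 0.2466]
tool_rot: [3.14, -0.527, 0.098]
contact_force: [0.9, -1.6, 0.2]
opening: 0.0238
```

```bash
python3 stand.py .004 .16
```

```text
t 19.8667 q [0.048 0.124 1.887 0.04  0.605 1.495] tcp [0.5411 0.1099 0.2466] tilt 0.527 az 0.094 roll 0.003 F [ 0.9 -1.6  0.2] open 0.0238
tip [0.58   0.1136 0.1794] tip rel u 0.0131
world d [ 0.013  -0.2354 -0.0194] tool d [-0.0184  0.2355  0.0122]
```

Request:
{"fn": "step_arm", "kwargs": {
  "moves": [
    [[-0.002,0.02,0,0],[-0.002,0.03,0,0],[-0.003,0.035,0,0],[-0.003,0.035,0,0],[-0.003,0.035,0,0],[-0.003,0.035,0,0],[-0.002,0.03,0,0],[0,0.015,0,0]]
  ]
}}

```text
time: 20.53
tool_pos: [0.5476, -0.1293, 0.2357]
tool_rot: [-3.139, -0.525, 0.085]
contact_force: [0.7, -0.9, -1.8]
opening: 0.0241
```

Request:
{"fn": "step_arm", "kwargs": {
  "moves": [
    [[0,0,0,0],[0,0,0,0]]
  ]
}}

```text
time: 20.7
tool_pos: [0.5474, -0.1262, 0.2359]
tool_rot: [-3.138, -0.525, 0.087]
contact_force: [0.4, 0.3, -1.9]
opening: 0.024
```

```bash
cat > snap2.py <<'E'
import sys
from stand import *
k=sys.argv[1]
s,R,T,u=go(float(sys.argv[2]),float(sys.argv[3]))
b=np.array(s['tool_pos'])+R[:,2]*.0777
ims=[]
for n,(x,v,w,h) in (("top",(290,130,100,100)),("scene",(230,130,100,100))):
    c=robot.read_camera(n)["frame"][:,:,::-1].copy();cv2.imwrite(f'pics/{n}{k}.png',c)
    print(n,'tip pred',((proj(n,b)[0]-(x,v))*4).round(0),'hole top',((proj(n,st+[0,0,.072])[0]-(x,v))*4).round(0))
    ims.append(cv2.resize(c[v:v+h,x:x+w],None,fx=4,fy=4,interpolation=cv2.INTER_CUBIC))
cv2.imwrite(f'pics/z{k}.png',np.hstack(ims))
E
python3 snap2.py 11 .004 .09
```

```text
t 20.7 q [-0.534  0.173  1.858  0.459  0.726  0.661] tcp [ 0.5474 -0.1262  0.2359] tilt 0.525 az 0.094 roll -0.006 F [ 0.4  0.3 -1.9] open 0.024
tip [ 0.5861 -0.1225  0.1686] tip rel u -0.0029
world d [ 0.0069  0.0007 -0.0786] tool d [-0.0334  0.0001  0.0715]
top tip pred [213. 207.] hole top [188. 254.]
scene tip pred [212.  61.] hole top [205. 215.]
```

View pics/z11.png

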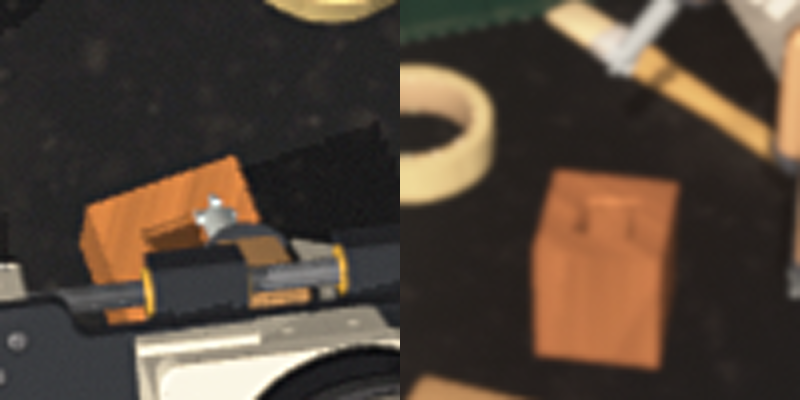

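Request:
{"fn": "step_arm", "kwargs": {
  "moves": [
    [[-0.0055,0,0.0129,0],[-0.0055,0,0.0129,0],[-0.0055,0,0.0129,0],[-0.0055,0,0.0129,0],[-0.0055,0,0.0129,0],[-0.0055,0,0.0129,0],[0,0,0,0]]
  ]
}}

```text
time: 21.38
tool_pos: [0.5569, -0.1221, 0.1513]
tool_rot: [-3.137, -0.523, 0.093]
contact_force: [-1.0, 0.3, -1.5]
opening: 0.0238
```

```bash
python3 snap2.py 12 .007 .066
```

```text
t 21.3833 q [-0.515  0.307  1.958  0.619  0.521  0.474] tcp [ 0.5569 -0.1221  0.1513] tilt 0.523 az 0.101 roll -0.007 F [-1.   0.3 -1.5] open 0.0238
tip [ 0.5955 -0.1181  0.0839] tip rel u 0.0069
world d [ 0.0005 -0.0033 -0.0179] tool d [-0.0088  0.0034  0.0156]
top tip pred [180. 233.] hole top [188. 254.]
scene tip pred [190. 197.] hole top [205. 215.]
```

View pics/z12.png

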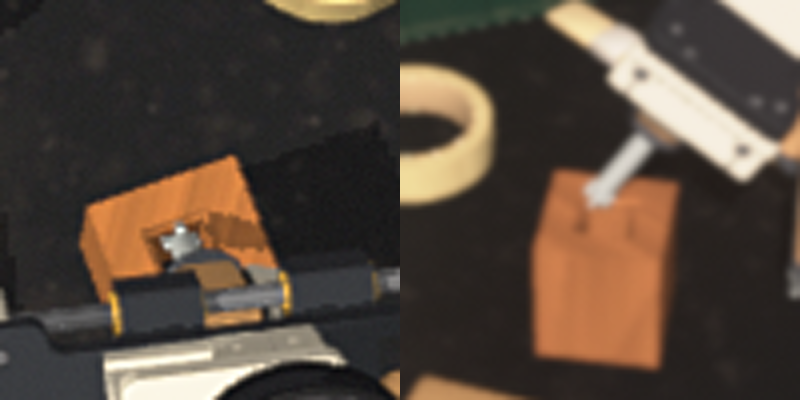

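View pics/scene12.png

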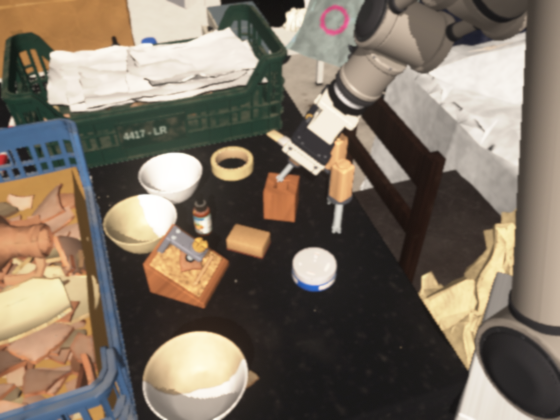

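Request:
{"fn": "step_arm", "kwargs": {
  "moves": [
    [[-0.002,0.0034,0.003,0],[-0.0035,0,0.006,0],[-0.0035,0,0.0065,0],[0,0,0,0],[0,0,0,0]]
  ]
}}

```text
time: 21.9
tool_pos: [0.5583, -0.1279, 0.1361]
tool_rot: [-3.141, -0.527, 0.093]
contact_force: [0.4, 0.5, -0.9]
opening: 0.0242
```

```bash
python3 snap2.py 13 .007 .066
```

```text
t 21.9 q [-0.525  0.337  1.971  0.675  0.486  0.404] tcp [ 0.5583 -0.1279  0.1361] tilt 0.527 az 0.094 roll -0.001 F [ 0.4  0.5 -0.9] open 0.0242
tip [ 0.5972 -0.1242  0.0689] tip rel u 0.008
world d [-0.0013  0.0027 -0.0029] tool d [-0.0023 -0.0028  0.002 ]
top tip pred [191. 236.] hole top [188. 254.]
scene tip pred [192. 212.] hole top [205. 215.]
```

View pics/z13.png

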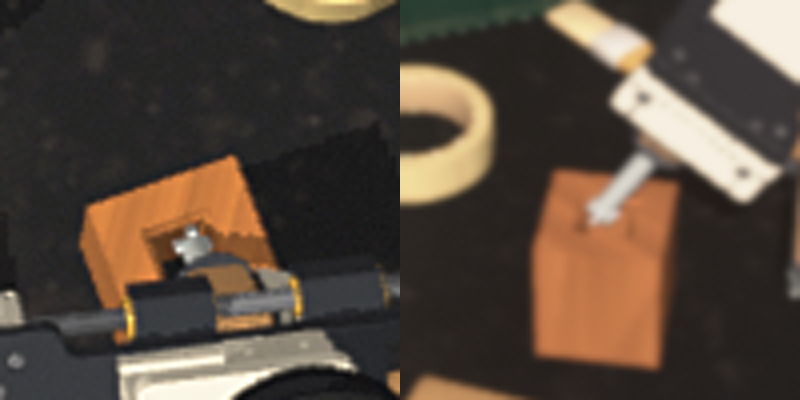

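Request:
{"fn": "step_arm", "kwargs": {
  "moves": [
    [[-0.0018,-0.0014,0.0018,0],[-0.0018,-0.0014,0.0018,0],[0,0,0,0]]
  ]
}}

```text
time: 22.25
tool_pos: [0.5565, -0.1247, 0.1308]
tool_rot: [-3.141, -0.526, 0.093]
contact_force: [-0.0, 0.0, -1.2]
opening: 0.0237
```

```bash
python3 stand.py .007 .064
```

```text
t 22.25 q [-0.521  0.342  1.984  0.694  0.471  0.385] tcp [ 0.5565 -0.1247  0.1308] tilt 0.526 az 0.095 roll -0.002 F [-0.   0.  -1.2] open 0.0237
tip [ 0.5953 -0.121   0.0636] tip rel u 0.0064
world d [ 0.0007 -0.0005  0.0004] tool d [ 0.0007  0.0006 -0.    ]
```

Request:
{"fn": "step_arm", "kwargs": {
  "moves": [
    [[0,0,0,0],[0.004,0,0.0022,0],[0.0041,0,0.0023,0],[0.0035,0,0.003,0],[0.0035,0,0.003,0],[0,0,0,0]]
  ],
  "force": 8
}}

```text
time: 22.75
tool_pos: [0.5764, -0.1237, 0.13]
tool_rot: [3.141, -0.528, 0.094]
contact_force: [-0.3, -0.4, 0.0]
opening: 0.0239
```

```bash
python3 snap2.py 14 .007 .066
```

```text
t 22.75 q [-0.496  0.37   1.939  0.665  0.47   0.436] tcp [ 0.5764 -0.1237  0.13  ] tilt 0.528 az 0.092 roll 0.001 F [-0.3 -0.4  0. ] open 0.0239
tip [ 0.6153 -0.1201  0.0629] tip rel u 0.0264
world d [-0.0194 -0.0014  0.0031] tool d [-0.0152 -0.0004 -0.0124]
top tip pred [178. 197.] hole top [188. 254.]
scene tip pred [158. 215.] hole top [205. 215.]
```

View pics/z14.png

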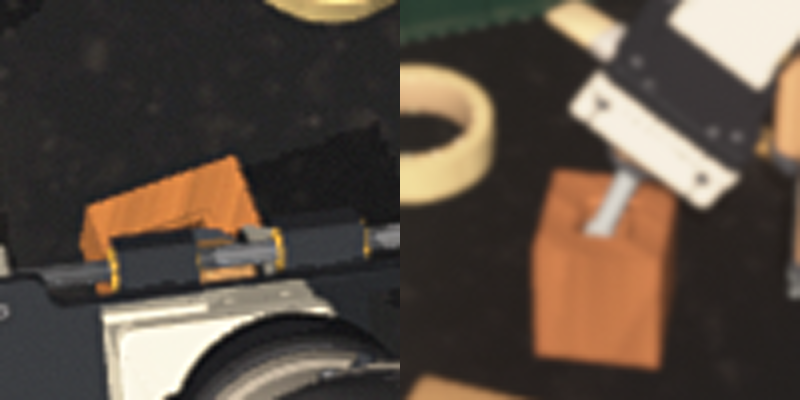

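Request:
{"fn": "step_arm", "kwargs": {
  "moves": [
    [[0.0034,0,0.0035,0],[0.0034,0,0.0035,0],[0.0032,0,0.004,0],[0.0032,0,0.004,0],[0,0,0,0]]
  ]
}}

```text
time: 23.27
tool_pos: [0.5975, -0.1238, 0.1267]
tool_rot: [3.134, -0.534, 0.097]
contact_force: [1.5, -1.7, 12.3]
opening: 0.0237
```

```bash
python3 snap2.py 15 .007 .066
```

```text
t 23.2667 q [-0.472  0.404  1.897  0.651  0.459  0.469] tcp [ 0.5975 -0.1238  0.1267] tilt 0.534 az 0.082 roll 0.013 F [ 1.5 -1.7 12.3] open 0.0237
tip [ 0.6369 -0.1205  0.0598] tip rel u 0.0479
world d [-0.041  -0.0011  0.0062] tool d [-0.032  -0.0027 -0.0262]
top tip pred [176. 148.] hole top [188. 254.]
scene tip pred [121. 207.] hole top [205. 215.]
```

View pics/z15.png

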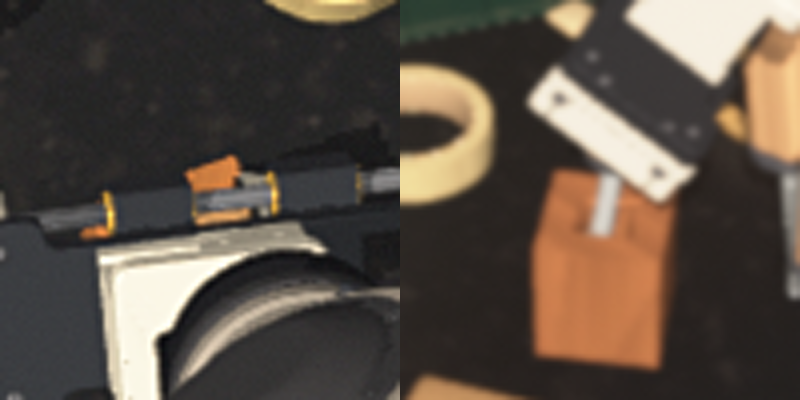

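```bash
python3 - <<'E'
import cv2
s=cv2.imread('pics/scene15.png');cv2.imwrite('pics/w.png',cv2.resize(s[110:240,240:370],None,fx=4.6,fy=4.6,interpolation=cv2.INTER_CUBIC))
E
```

```text
(no output)
```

View pics/w.png

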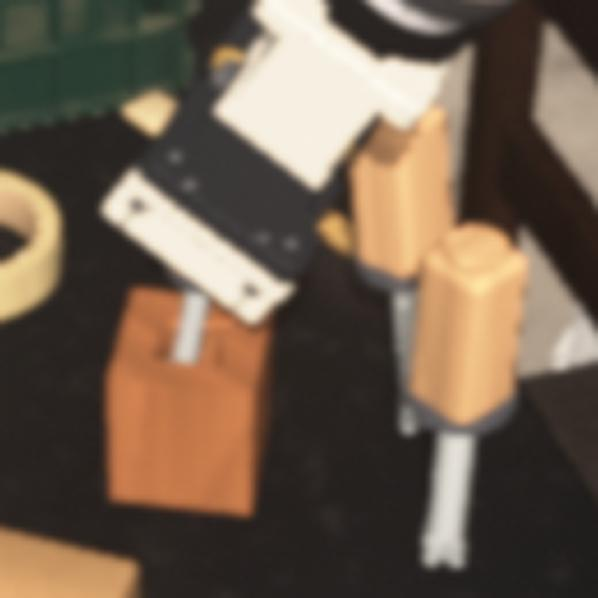

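View pics/top15.png

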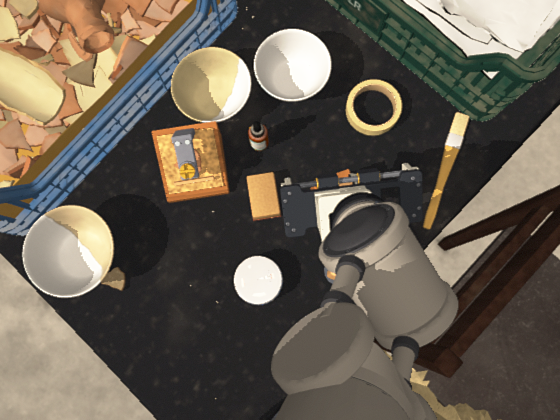

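```bash
python3 tf.py
```

```text
{'time': 23.3667, 'qpos': [-0.4727, 0.4033, 1.898, 0.6512, 0.4589, 0.4686], 'tool_pos': [0.5972, -0.1237, 0.1268], 'tool_rot': [3.1344, -0.5342, 0.0969], 'contact_force': [2.7534, -2.0245, 11.5863], 'torque': [-1.164, -0.2741, 0.0834]}
toolz tilt 0.5343 az 0.083
```

Request:
{"fn": "step_arm", "kwargs": {
  "moves": [
    [[0.0015,0,-0.0026,0],[0.0015,0,-0.0026,0],[0,0,0,0]]
  ]
}}

```text
time: 23.62
tool_pos: [0.5939, -0.1214, 0.1296]
tool_rot: [-3.141, -0.527, 0.093]
contact_force: [-0.4, -0.4, -1.3]
opening: 0.0237
```

```bash
python3 tf.py; python3 snap2.py 16 .007 .066
```

```text
{'time': 23.6167, 'qpos': [-0.4729, 0.3949, 1.897, 0.632, 0.4754, 0.4916], 'tool_pos': [0.5939, -0.1214, 0.1296], 'tool_rot': [-3.1406, -0.5268, 0.0928], 'contact_force': [-0.4084, -0.439, -1.3254], 'torque': [-0.0314, 0.3398, 0.0035]}
toolz tilt 0.5268 az 0.095
t 23.6167 q [-0.473  0.395  1.897  0.632  0.475  0.492] tcp [ 0.5939 -0.1214  0.1296] tilt 0.527 az 0.095 roll -0.002 F [-0.4 -0.4 -1.3] open 0.0237
tip [ 0.6328 -0.1177  0.0625] tip rel u 0.044
world d [-0.0368 -0.0038  0.0035] tool d [-0.0302  0.0004 -0.0217]
top tip pred [171. 156.] hole top [188. 254.]
scene tip pred [126. 209.] hole top [205. 215.]
```

View pics/z16.png

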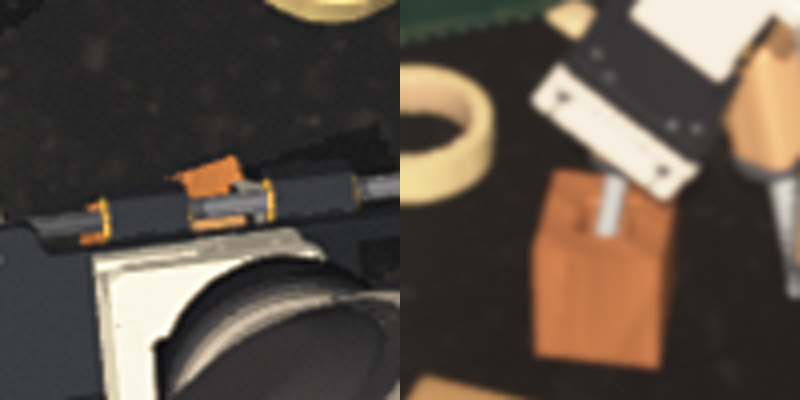

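```bash
python3 - <<'E'
import cv2
s=cv2.imread('pics/scene16.png');cv2.imwrite('pics/w.png',cv2.resize(s[110:240,240:370],None,fx=4.6,fy=4.6,interpolation=cv2.INTER_CUBIC))
E
```

```text
(no output)
```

View pics/w.png

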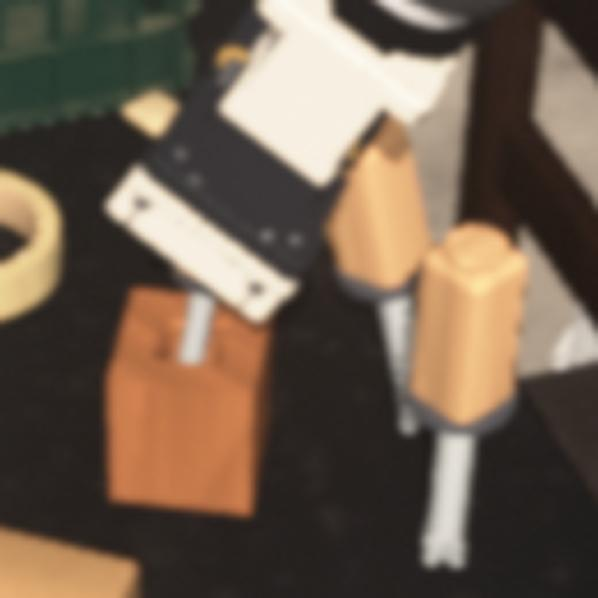

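Request:
{"fn": "step_arm", "kwargs": {
  "moves": [
    [[0,0,0,0]]
  ]
}}

```text
time: 23.8
tool_pos: [0.5936, -0.1214, 0.1288]
tool_rot: [-3.14, -0.526, 0.093]
contact_force: [0.0, 0.7, -0.5]
opening: 0.024
```

```bash
python3 tf.py; python3 snap2.py 17 .007 .066 >/dev/null; python3 - <<'E'
import cv2
s=cv2.imread('pics/scene17.png');cv2.imwrite('pics/w.png',cv2.resize(s[110:240,240:370],None,fx=4.6,fy=4.6,interpolation=cv2.INTER_CUBIC))
E
```

```text
{'time': 23.8, 'qpos': [-0.473, 0.396, 1.8977, 0.6327, 0.4747, 0.4906], 'tool_pos': [0.5936, -0.1214, 0.1288], 'tool_rot': [-3.1402, -0.526, 0.0927], 'contact_force': [0.0428, 0.6659, -0.4573], 'torque': [0.065, 0.299, 0.0544]}
toolz tilt 0.526 az 0.096
```

View pics/w.png

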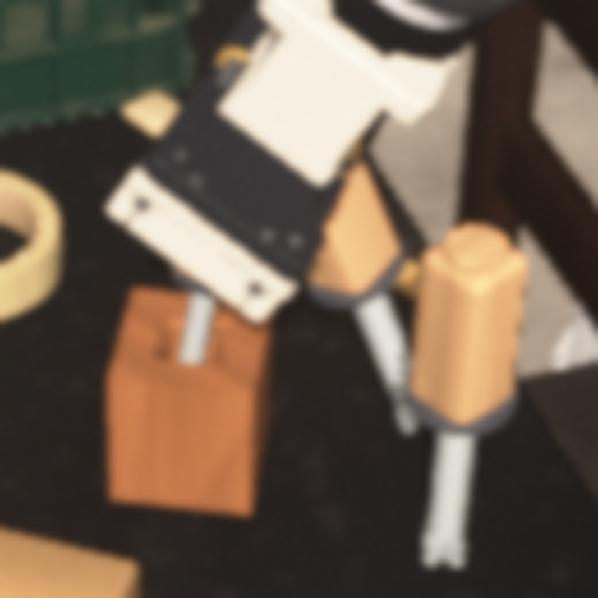

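Request:
{"fn": "step_arm", "kwargs": {
  "moves": [
    [[0,0,0,0],[0,0,0,0],[0,0,0,0]]
  ]
}}

```text
time: 24.15
tool_pos: [0.5939, -0.1217, 0.1293]
tool_rot: [-3.141, -0.527, 0.093]
contact_force: [1.0, 0.2, -0.9]
opening: 0.0241
```

```bash
python3 tf.py; python3 snap2.py 18 .007 .066 >/dev/null; python3 - <<'E'
import cv2
s=cv2.imread('pics/scene18.png');cv2.imwrite('pics/w.png',cv2.resize(s[110:240,240:370],None,fx=4.6,fy=4.6,interpolation=cv2.INTER_CUBIC))
E
```

```text
{'time': 24.15, 'qpos': [-0.4732, 0.3956, 1.8972, 0.6324, 0.4746, 0.4907], 'tool_pos': [0.5939, -0.1217, 0.1293], 'tool_rot': [-3.141, -0.5267, 0.0929], 'contact_force': [1.0345, 0.2316, -0.8994], 'torque': [0.0011, 0.3901, 0.0314]}
toolz tilt 0.5267 az 0.094
```

View pics/w.png

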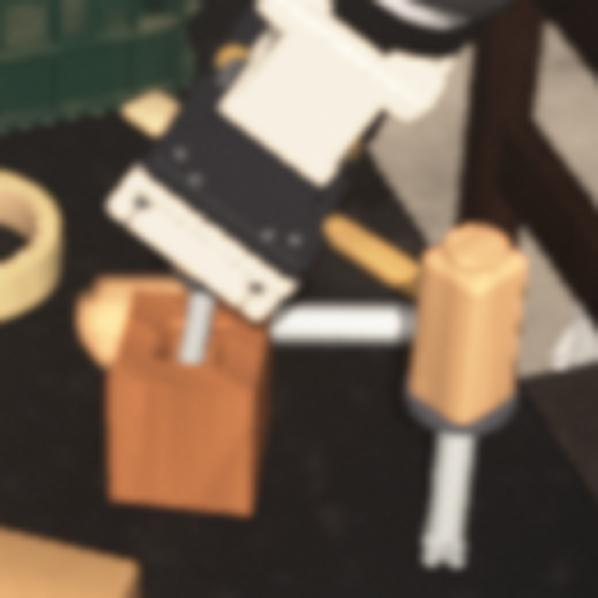

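View pics/top18.png

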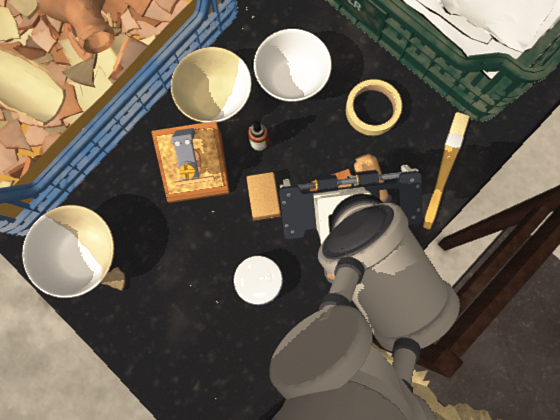

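Request:
{"fn": "step_arm", "kwargs": {
  "moves": [
    [[0.0029,0,0.004,0],[0.0029,0,0.004,0],[0,0,0,0],[0,0,0,0]]
  ]
}}

```text
time: 24.58
tool_pos: [0.6032, -0.1208, 0.1252]
tool_rot: [-3.141, -0.527, 0.093]
contact_force: [-1.1, 0.4, -1.0]
opening: 0.0237
```

```bash
python3 tf.py; python3 snap2.py 19 .007 .066 ; python3 - <<'E'
import cv2
s=cv2.imread('pics/scene19.png');cv2.imwrite('pics/w.png',cv2.resize(s[140:240,250:330],None,fx=6,fy=6,interpolation=cv2.INTER_CUBIC))
E
```

```text
{'time': 24.5833, 'qpos': [-0.4622, 0.415, 1.8787, 0.6281, 0.469, 0.5036], 'tool_pos': [0.6032, -0.1208, 0.1252], 'tool_rot': [-3.1411, -0.5269, 0.0933], 'contact_force': [-1.063, 0.3712, -0.9917], 'torque': [-0.0367, 0.358, -0.0339]}
toolz tilt 0.5269 az 0.094
t 24.5833 q [-0.462  0.415  1.879  0.628  0.469  0.504] tcp [ 0.6032 -0.1208  0.1252] tilt 0.527 az 0.094 roll -0.001 F [-1.1  0.4 -1. ] open 0.0237
tip [ 0.6421 -0.1171  0.058 ] tip rel u 0.0534
world d [-0.0462 -0.0045  0.008 ] tool d [-0.0361  0.0001 -0.0302]
top tip pred [167. 137.] hole top [188. 254.]
scene tip pred [109. 211.] hole top [205. 215.]
```

View pics/w.png

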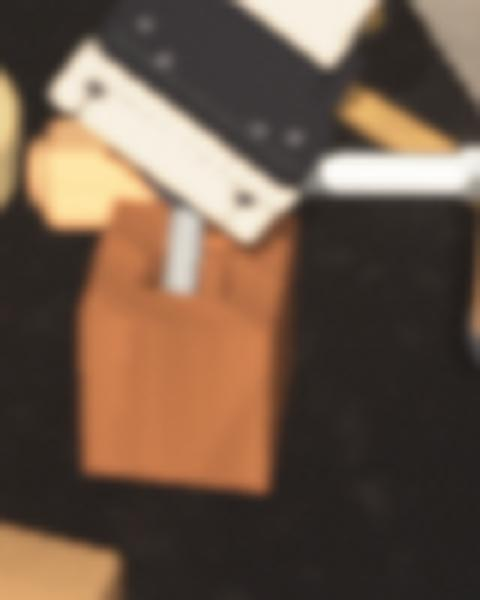

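Request:
{"fn": "step_arm", "kwargs": {
  "moves": [
    [[-0.0038,0,0.0032,0],[-0.0038,0,0.0036,0],[-0.0025,0,0.0043,0],[-0.0025,0,0.0043,0],[-0.0025,0,0.0043,0],[-0.0025,0,0.0043,0],[0,0,0,0]]
  ]
}}

```text
time: 25.27
tool_pos: [0.5993, -0.1209, 0.0944]
tool_rot: [-3.14, -0.525, 0.092]
contact_force: [0.2, 0.8, -1.6]
opening: 0.0238
```

```bash
python3 tf.py; python3 snap2.py 20 .007 .066 ; python3 - <<'E'
import cv2
s=cv2.imread('pics/scene20.png');cv2.imwrite('pics/w.png',cv2.resize(s[140:240,250:330],None,fx=6,fy=6,interpolation=cv2.INTER_CUBIC))
E
```

```text
{'time': 25.2667, 'qpos': [-0.4662, 0.4623, 1.9156, 0.7413, 0.4068, 0.3757], 'tool_pos': [0.5993, -0.1209, 0.0944], 'tool_rot': [-3.14, -0.5253, 0.0924], 'contact_force': [0.216, 0.7799, -1.6066], 'torque': [-0.0782, 0.3807, -0.0247]}
toolz tilt 0.5253 az 0.096
t 25.2667 q [-0.466  0.462  1.916  0.741  0.407  0.376] tcp [ 0.5993 -0.1209  0.0944] tilt 0.525 az 0.096 roll -0.003 F [ 0.2  0.8 -1.6] open 0.0238
tip [ 0.6381 -0.1172  0.0272] tip rel u 0.0493
world d [-0.0421 -0.0044  0.0388] tool d [-0.0172  0.0004 -0.0548]
top tip pred [162. 165.] hole top [188. 254.]
scene tip pred [118. 258.] hole top [205. 215.]
```

View pics/w.png

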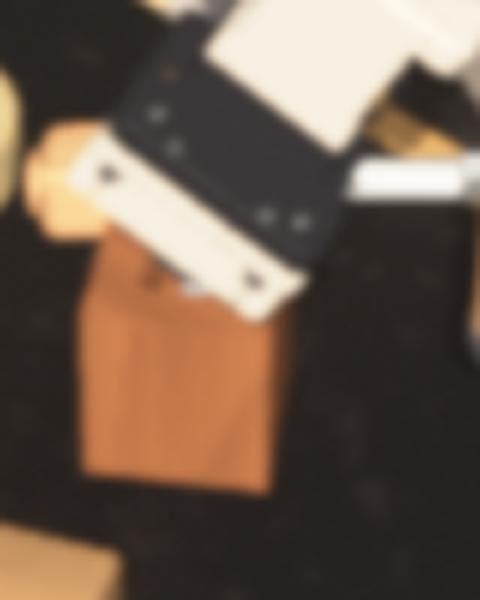

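Request:
{"fn": "step_arm", "kwargs": {
  "moves": [
    [[-0.0015,0,0.0026,0],[-0.0015,0,0.0026,0],[-0.001,0,0.0018,0],[0,0,0,0]]
  ]
}}

```text
time: 25.7
tool_pos: [0.6003, -0.1212, 0.088]
tool_rot: [-3.142, -0.528, 0.093]
contact_force: [2.4, 0.8, 0.1]
opening: 0.024
```

```bash
python3 tf.py
```

```text
{'time': 25.7, 'qpos': [-0.4659, 0.4748, 1.9206, 0.7749, 0.3919, 0.3398], 'tool_pos': [0.6003, -0.1212, 0.088], 'tool_rot': [-3.1415, -0.5279, 0.0931], 'contact_force': [2.4235, 0.7933, 0.0527], 'torque': [-0.0003, 0.1895, -0.0015]}
toolz tilt 0.5279 az 0.093
```

Request:
{"fn": "step_arm", "kwargs": {
  "moves": [
    [[0,0,0,0],[0,0,0,0],[0,0,0,0],[0,0,0,0]]
  ],
  "hand": 0.38
}}

```text
time: 26.03
tool_pos: [0.5999, -0.1211, 0.0878]
tool_rot: [-3.141, -0.527, 0.093]
contact_force: [-0.1, 0.1, -0.3]
opening: 0.0348
```

```bash
python3 snap2.py 21 .007 .066 ; python3 - <<'E'
import cv2,numpy as np
s=cv2.imread('pics/scene21.png');t=cv2.imread('pics/top21.png')
cv2.imwrite('pics/w.png',np.hstack([cv2.resize(s[140:240,250:330],None,fx=5,fy=5,interpolation=cv2.INTER_CUBIC),cv2.resize(t[130:230,300:380],None,fx=5,fy=5,interpolation=cv2.INTER_CUBIC)]))
E
```

```text
t 26.0333 q [-0.466  0.475  1.921  0.774  0.392  0.341] tcp [ 0.5999 -0.1211  0.0878] tilt 0.527 az 0.094 roll -0.001 F [-0.1  0.1 -0.3] open 0.0348
tip [ 0.6388 -0.1175  0.0207] tip rel u 0.05
world d [-0.0428 -0.0041  0.0453] tool d [-0.0144  0.     -0.0608]
top tip pred [162. 167.] hole top [188. 254.]
scene tip pred [117. 266.] hole top [205. 215.]
```

View pics/w.png

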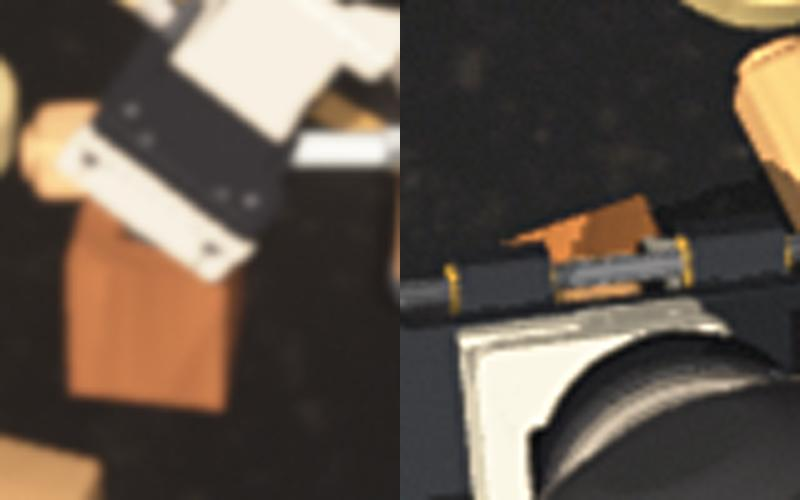

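Request:
{"fn": "step_arm", "kwargs": {
  "moves": [
    [[0,0,0,0],[0,0,0,0],[0,0,0,0],[0,0,-0.005,0],[0,0,-0.01,0],[0,0,-0.015,0],[0,0,-0.02,0],[0,0,-0.025,0]]
  ],
  "hand": 0.58
}}

```text
time: 26.8
tool_pos: [0.5613, -0.1245, 0.153]
tool_rot: [-3.141, -0.525, 0.093]
contact_force: [0.4, -0.5, 0.5]
opening: 0.0534
```

Request:
{"fn": "step_arm", "kwargs": {
  "moves": [
    [[0.01,0,-0.025,0],[0.015,0,-0.03,0],[0.015,0,-0.03,0],[0.015,0,-0.03,0],[0,0,0,0]]
  ]
}}

```text
time: 27.22
tool_pos: [0.5539, -0.1273, 0.2884]
tool_rot: [3.132, -0.538, 0.097]
contact_force: [1.0, -0.8, 1.3]
opening: 0.0534
```

```bash
python3 snap2.py 22 .007 .066 ; python3 - <<'E'
import cv2,numpy as np
s=cv2.imread('pics/scene22.png');t=cv2.imread('pics/top22.png')
cv2.imwrite('pics/w.png',np.hstack([cv2.resize(s[140:240,240:320],None,fx=5,fy=5,interpolation=cv2.INTER_CUBIC),cv2.resize(t[130:230,300:380],None,fx=5,fy=5,interpolation=cv2.INTER_CUBIC)]))
E
```

```text
t 27.2167 q [-0.529  0.125  1.766  0.405  0.837  0.738] tcp [ 0.5539 -0.1273  0.2884] tilt 0.538 az 0.079 roll 0.015 F [ 1.  -0.8  1.3] open 0.0534
tip [ 0.5936 -0.1242  0.2217] tip rel u 0.0044
world d [ 0.0024  0.0025 -0.1557] tool d [-0.0776 -0.0035  0.135 ]
top tip pred [233. 151.] hole top [188. 254.]
scene tip pred [200. -40.] hole top [205. 215.]
```

View pics/w.png

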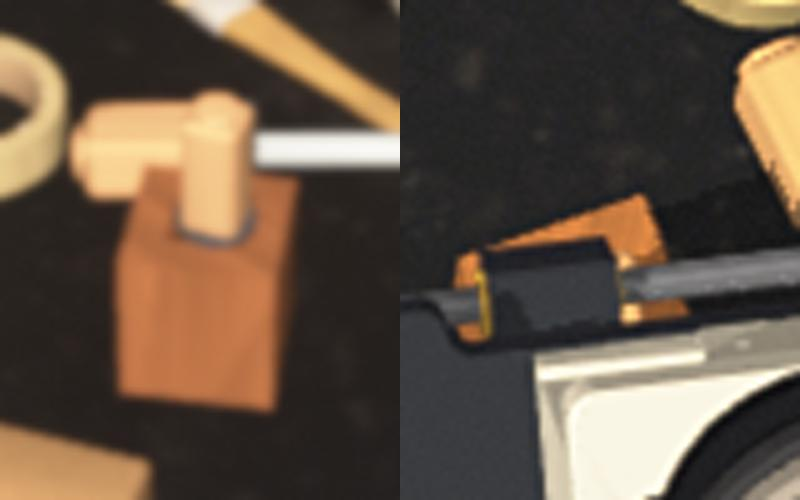

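Request:
{"fn": "step_arm", "kwargs": {
  "moves": [
    [[0,0,-0.03,0],[0,0,-0.03,0],[0,-0.03,-0.02,0],[0,-0.035,0,0],[0,-0.035,0,0],[0,-0.035,0,0],[0,-0.03,0,0],[0,0,0,0]]
  ]
}}

```text
time: 27.98
tool_pos: [0.4947, 0.0395, 0.3475]
tool_rot: [-3.139, -0.525, 0.097]
contact_force: [0.1, 0.3, 0.0]
opening: 0.0531
```

```bash
python3 snap2.py 23 .007 .066 ; python3 - <<'E'
import cv2,numpy as np
s=cv2.imread('pics/scene23.png');t=cv2.imread('pics/top23.png')
cv2.imwrite('pics/w.png',np.hstack([cv2.resize(s[140:240,240:320],None,fx=5,fy=5,interpolation=cv2.INTER_CUBIC),cv2.resize(t[130:230,300:380],None,fx=5,fy=5,interpolation=cv2.INTER_CUBIC)]))
E
```

```text
t 27.9833 q [-0.159 -0.078  1.805  0.164  0.912  1.246] tcp [0.4947 0.0395 0.3475] tilt 0.525 az 0.102 roll -0.004 F [0.1 0.3 0. ] open 0.0531
tip [0.5334 0.0435 0.2803] tip rel u -0.0384
world d [ 0.0626 -0.165  -0.2143] tool d [-0.0673  0.1708  0.2082]
top tip pred [-276.  307.] hole top [188. 254.]
scene tip pred [143.  88.] hole top [205. 215.]
```

View pics/w.png

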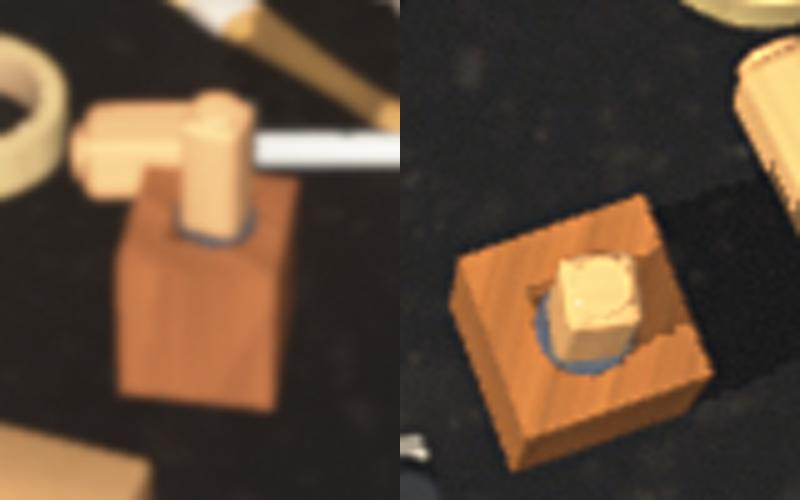

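View pics/top23.png

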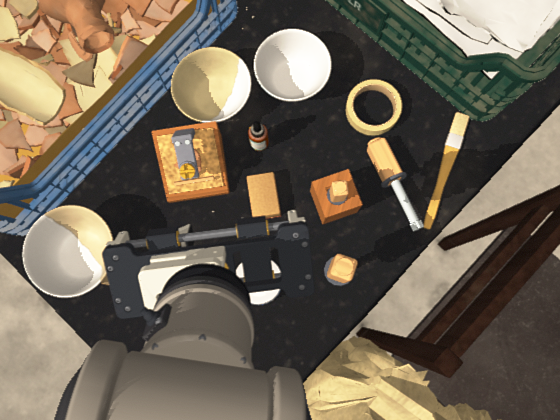

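View pics/scene23.png

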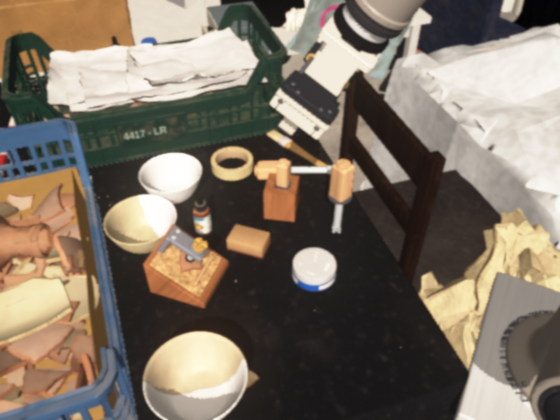

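```bash
python3 - <<'E'
from h import *
# same-method comparison with the start picture
o=ray("top",(290+212/4.2,150+145/4.2),.131);n=ray("top",(300+203/5,130+283/5),.131)
print(o,n,n-o); print(tri([("top",(300+203/5,130+283/5)),("scene",(240+217/5,140+108/5))]))
a=cv2.imread('pics/scene0.png').astype(int);b=cv2.imread('pics/scene23.png').astype(int)
for nm,(x,y,w,h) in dict(sherd=(175,250,40,30),pot=(285,240,55,55),cork=(220,220,55,40)).items():
    print(nm,np.abs(a[y:y+h,x:x+w]-b[y:y+h,x:x+w]).mean().round(2))
E
```

```text
[ 0.59068604 -0.12220081  0.131     ] [ 0.5874353  -0.12224227  0.131     ] [-3.25073963e-03 -4.14623181e-05  0.00000000e+00]
(array([ 0.58681382, -0.12273935,  0.12923429]), array([ 0.23224714,  0.63846865, -0.84844864, -0.19392519]))
sherd 5.32
pot 2.24
cork 2.16
```

```bash
python3 - <<'E'
import cv2,numpy as np
f=lambda k:cv2.resize(cv2.imread(f'pics/scene{k}.png')[225:305,145:230],None,fx=4.5,fy=4.5,interpolation=cv2.INTER_CUBIC)
cv2.imwrite('pics/w.png',np.hstack([f(0),f(23)]))
E
```

```text
(no output)
```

View pics/w.png

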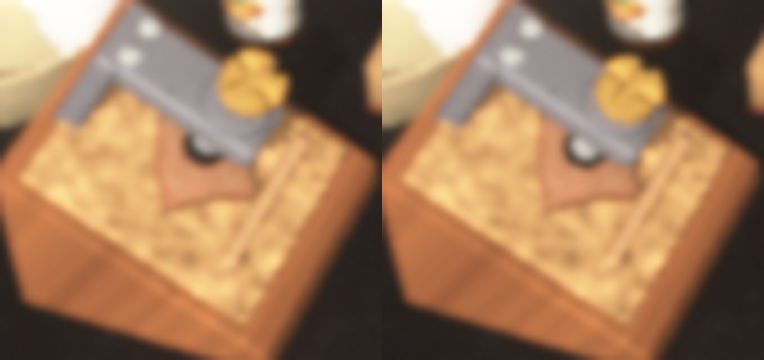

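Sherd unmoved, pad lowered onto it, screw head sunk, driver upright in the stand and the arm clear. Handing in.

```bash
python3 -c "
from cell import robot
print(robot.hand_in())"
```

```text
the job is handed in; nothing more can be done
None
```

The job is handed in at about 28 s of the 72 s allowed. The screw is home, the pad is down on the sherd and the driver is back upright in its stand. One thing went wrong: I knocked over a spare driver.

**What I did**
- I took the small driver from its stand. Moves cannot tilt the tool, so I pushed the arm against its outer reach limit until it leaned 30°, in line with the screw.
- I seated the bit, pressed to about 12–15 N and turned clockwise to the stop.
- To put the driver back, I stood it upright in the loosened grip against the wall of the stand's hole, lowered it and released it.

**Last checks**
- **Screw:** axial torque rose from about 0.1 to 0.42 N m at the stop. The slots in the picture read about 3.19 rad, against 3.2 for fully home.
- **Pad and sherd:** the pad is lower and on the sherd, which has not visibly moved. I could not measure the pad's force.
- **Driver:** upright with the guard down, about 3 mm from where it started. Its top measures 129 mm high against the expected 131 mm.
- **Pot and cork block:** no visible change in the scene picture. The robot was clear of everything, with contact force near zero.

**What went wrong or disagreed**
- **Spare driver:** while I was putting the driver back, the gripper's body rested on one of the two larger spare drivers with about 12 N. When I lifted off, it fell over. It lies on the table behind the stand and has not fallen off.
- **Joint 3:** while I was tilting the tool, it read 0.036–0.037 against its stated lower limit of 0.04. I don't know whether that counts as passing the range.
- **Seating depth:** contact came about 3 mm earlier than my depth estimate for a fully seated bit. The slots turning with the bit and the torque showed it was engaged.

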